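# Right a fallen sample bottle and face its label to the reader

### The arm

A 6-joint arm with a two-finger parallel gripper is mounted at the origin on a cart in front of the work surface, level with it; the furniture and walls round the work are solid. World frame = base frame: x ahead of the robot, y to its left, z up, the work surface at z = 0. Lengths are in mm, angles in rad, forces in N, time in s.
With the tool pointing down it reaches from about 350 to 875 mm from the base axis. Payload 4.2 kg.
Tool frame: the origin (TCP) lies midway between the tips of the shut fingers; the grasp point (between the pads) lies 19 mm behind it; y points along the fingers, x is the direction in which the jaws open and shut, and the axes are right-handed (so a half turn about y gives the same grasp; the last joint's range is limited). The gripper opens to 85 mm and grips with 20 to 120 N. Pads are 22 mm wide; open, the fingers measure 114 mm over their backs; the gripper's body (76 mm by 85 mm) begins 54 mm behind the grasp point. The pads swing forward as they close: fully open they stand 13 mm farther back than shut.
Start: joints at [1.58, 0.385, 0.008, 0, -1.194, -0.259], TCP at [154.475, 605.588, 203.512] pointing down, gripper open.
Joint ranges: [-3.14, 3.14], [-1.21, 2.06], [-1.07, 1.41], [-3.16, 2.05], [-2.99, -0.16], [-3.1, 3.1]. Speed limits (rad/s): [2.79, 2.79, 3.14, 3.14, 3.14, 3.14].

### API

Orientations are given as a unit quaternion [x, y, z, w].
In Python, from bench import read_state, get_image, job_done gives the robot as it stands.
- The arm moves only by the tool play_rows, never from a script. Its argument "series" is a list of rows, each a list of 7 numbers: the shift along the tool's x, y, z in m, then the turn, a rotation vector about the tool's x, y, z in rad, then the finger opening in m, from 0 to 0.0854. In form: [[x, y, z, wx, wy, wz, claw], ...]. A call has 1 to 10 rows; each row shifts and turns the pose as measured when the row begins, along the tool's axes as they then stand; what a row does not reach is not made up. A row lasts 1/10 s, in which the tool goes at most 50 mm and 8.59 degrees, less where a joint would pass 70% of its speed; a pose out of reach is approached as far as the arm can. A call with a gripper value outside its range is refused whole. The fingers move at their own pace and stop on an object; the grip force is fixed at half the most. Time passes only in rows, so rows that do not move let the fingers close. It gives the time, the measured TCP pose, the force and the opening at its end, in the units of the state.
- read_state(): the state, without advancing time (a new reading comes with each control period).
- get_image(name): name is "side" or "top"; returns a dict with "color" (480x640x3 uint8, red, green, blue), "intrinsics" (3x3 intrinsics, pixels), "D" ([k1, k2, p1, p2, k3] as OpenCV has them; the pictures are not rectified), "origin" and "orientation" of the camera in the world. Camera axes: x right, y down, z forward; pixel columns grow to the right and rows downward; lengths in mm; the calibration is good to about 2 mm. A picture is of the moment at which its call begins. There is no depth.
- job_done(): hands the job in, once; it reports no verdict.
The state is a dict: "clock": time; "joints": joint angles; "joint_vel": joint speeds; "joint_efforts": joint torques, N m; "position": TCP position; "ee_rot": TCP orientation; "contact_force": force on the tool from outside, world axes, zero at the start; "wrist_torque": the same for the moment, N m; "gripper_width": finger opening in mm.
Only numpy, scipy, OpenCV 4.12 (cv2) and the standard library are available. Lean on these libraries where they do the work, as an engineer would, in place of code of your own. Each camera call takes 0.05 s, during which the arm holds its last target. There are 200 camera calls.

### The job

The amber sample bottle has fallen over on the black ribbed mat. Stand it upright on the round spot of the label reader, under the hood, turned so that the middle of its white label looks straight at the reader's red window, and let go. Leave the beaker, the small vial, the timer and the red-capped marker where they are.

Things in the scene. Friction and masses are not known exactly. Their poses are not given: they have to be found in the camera images.
- bottle: Amber bottle, 98 mm tall, 0.09-0.18 kg, rigid. Glass body a cylinder 52 in diameter up to 68 mm, then a black cap 45 in diameter to 98 (fixed). Origin: centre of the foot; z runs along the axis to the cap; the middle of its white label looks along its -x. At the start it lies on its side in the mat's middle groove, axis level 28 mm above the bench, label on the upper side but turned up to 63 degrees off.
- label (a point): Middle of the bottle's one white label (60 round the bottle by 31 high), on the glass 34 above the foot and 26 out from the axis; the label covers about 130 degrees of the round. Its axes are the bottle's, so the label looks along its -x.
- reader: Label reader, fixed. Grey base plate 6 mm thick, x -48 to 142, y -62 to 62; on it the round spot, a black disc in a white ring 62 mm across. Origin: bench level under the middle of the spot; x points from the spot to the window, z up. White tower x 52 to 142, y -55 to 55 mm carries the hood.
- window (a point): Middle of the reader's dark red window (58 x 58 mm) in the front of the tower, 50 mm from the middle of the spot and 56 above the bench; it looks back over the spot along -x of the reader. Axes as the reader's.
- hood (a point): Middle of the front lower edge of the reader's grey hood, straight above the middle of the spot, 138 mm above the bench. From here the hood reaches to the tower's back (142 mm), 58 mm to either side, top at 172 mm. It bars a vertical tool: lean the tool 35 to 50 degrees away from the window.
- mat: Black rubber drying mat, fixed, 170 along its ribs by 130 across, 2 thick with round-topped ribs reaching 5 above the bench; between the two inner ribs is a groove (ribs 29 apart) in which the bottle lies. Origin: middle of the underside; its own x points up, its z runs along the ribs the way the bottle's cap points, y runs across them. The bench round it is flat and bare.
- lid (a point): Top corner, nearest the robot, of the bench's open well lid, which is fixed and stands up like a wall: from here 350 mm away from the robot along world x, about 50 mm thick in y (30 mm to either side of this point covers it), 245 mm high.
- beaker: Clear glass beaker, 56 across and 70 tall, standing, 55 g. Origin: centre of the foot. Leave alone.
- vial: Small glass vial with a white cap, 27 across and 57 tall, standing, 20 g. Origin: centre of the foot. Leave alone.
- timer: Flat white timer with blue and red keys, 62 x 62 x 18, lying, 60 g. Origin: centre of the underside. Leave alone.
- marker: White marker pen with a red cap lying on the bench, 135 long (its y axis), 17 wide, 16 high. Origin: middle of the underside. Leave alone.

How it is judged:
By the outcome, as a careful person would: the job done as asked, in the order asked, and still so for the second after the job is handed in, with the robot touching nothing.
It also fails if it takes over 64 s, if anything falls off the work surface, if the arm or the gripper's body presses on something with over 40 N, if the wrist force passes 120 N, or if a joint passes its speed limit or range.

## Working session

There is one attempt and no reset: what is moved stays moved. The work goes in short steps, Python scripts to look and compute and a tool call to move; the robot and the scene stay as the last step left them, time stands still between calls to the robot, and variables do not carry over. Pictures are saved under pics/ and viewed, about 8 in all and at most 12, crops included, and the job is handed in when it is done.

Besides the shell and the picture viewer there is one more tool, called after "Emit:" as name(argument=value, ...) on one line, values as JSON. play_rows: Moves the arm, as the interface text tells. Its arguments: {"type":"object","properties":{"series":{"type":"array","items":{"type":"array","items":{"type":"number"}}}},"required":["series"]}

```bash
mkdir -p pics; ls
python3 - <<'E'
from bench import *
import cv2
print(read_state())
for n in("side","top"):
    d=get_image(n); cv2.imwrite(f"pics/{n}0.png",d["color"][:,:,::-1]); print({k:(v.tolist() if hasattr(v,'tolist') else v) for k,v in d.items() if k!="color"})
E
```

```text
pics
{'clock': 0.0, 'joints': array([ 1.57961662e+00,  3.85535202e-01,  6.62118587e-03, -4.82904540e-04,
       -1.19401619e+00, -2.58574735e-01]), 'joint_vel': array([ 0.00043534, -0.00024772,  0.00069265,  0.00106275, -0.0002886 ,
       -0.00122724]), 'joint_efforts': array([ 3.77306324e-04, -3.92284799e+01,  1.88399041e+01,  4.18596670e+00,
       -4.51592627e-03,  9.28195590e-06]), 'position': array([154.323835  , 604.97553563, 202.43512385]), 'ee_rot': array([ 0.43436379, -0.55791768,  0.55892482, -0.43319626]), 'contact_force': array([-0.99076349, -0.28139521,  0.23337703]), 'wrist_torque': array([-0.00913834,  0.01471054,  0.00097284]), 'gripper_width': 85.5878819192529}
{'intrinsics': [[472.88333140802774, 0.0, 323.7713561569735], [0.0, 472.88333140802774, 242.21503349542076], [0.0, 0.0, 1.0]], 'D': [-0.04684315927856235, 0.0, 0.0, 0.0, 0.0], 'origin': [470.6902424573032, 765.715802805816, 601.5335756054457], 'orientation': [-0.030344643229216872, 0.8485232250028907, -0.5275557951252648, 0.02779248617405337]}
{'intrinsics': [[615.0006455948628, 0.0, 329.7126199459856], [0.0, 615.0006455948628, 240.49026691344756], [0.0, 0.0, 1.0]], 'D': [-0.04257311080331668, 0.0, 0.0, 0.0, 0.0], 'origin': [455.8628863456959, -123.89866857068033, 1784.664631428841], 'orientation': [-0.697436509616257, 0.7160778661401968, -0.01228647767590204, 0.025765231314981586]}
```

View pics/side0.png

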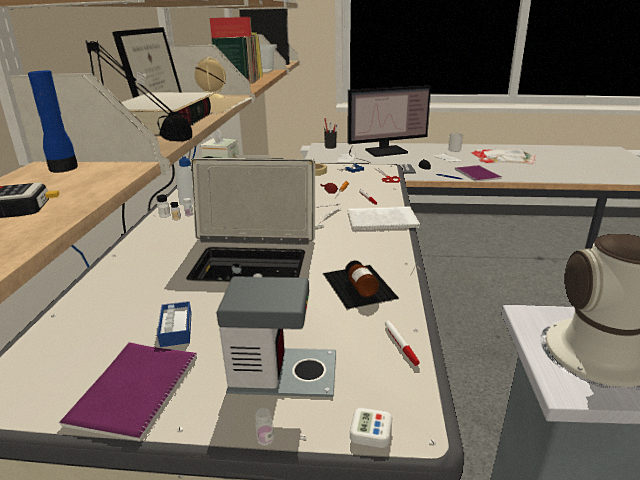

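View pics/top0.png

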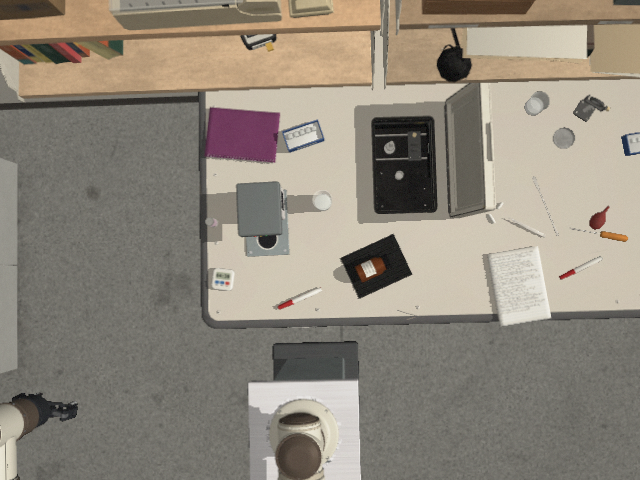

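Top view: reader spot about (268,241), bottle about (371,267) on the mat, marker (298,298), timer (222,279), vial (211,222), beaker (322,201), and lid wall to the right at x≈470. In the side view the spot is at (310,370) and the bottle at (363,279), with its cap end nearer the robot or left. I need zoomed crops.

```bash
cat > h.py <<'E'
import numpy as np, cv2
from scipy.spatial.transform import Rotation as R
from bench import *
def ray(d,uv):
    p=cv2.undistortPoints(np.array([[uv]],float),np.array(d["intrinsics"]),np.array(d["D"]))[0,0]
    return np.array(d["origin"]),R.from_quat(d["orientation"]).apply([*p,1])
def onz(d,uv,z):
    o,v=ray(d,uv); return o+v*(z-o[2])/v[2]
def proj(d,P):
    r=R.from_quat(d["orientation"]).inv(); P=np.atleast_2d(P)-np.array(d["origin"])
    return cv2.projectPoints(r.apply(P),np.zeros(3),np.zeros(3),np.array(d["intrinsics"]),np.array(d["D"]))[0][:,0]
def crop(d,x,y,w,h,s,f): cv2.imwrite(f,cv2.resize(d["color"][y:y+h,x:x+w,::-1],None,fx=s,fy=s,interpolation=cv2.INTER_CUBIC))
E
python3 - <<'E'
from h import *
s=get_image("side");t=get_image("top")
a=cv2.resize(t["color"][180:310,230:420,::-1],(760,520),interpolation=cv2.INTER_CUBIC)
cv2.imwrite("pics/t1.png",a)
crop(s,270,240,140,160,3.75,"pics/s1.png")
for n,uv,z in(("spot",(268,241),6),("bottle",(371,267),28),("beaker",(322,201),70),("vial",(211,222),57),("timer",(222,279),18),("marker",(298,298),10),("lidcorner",(449,214),245)): print(n,onz(t,uv,z).round())
for n,uv,z in(("spot",(310,370),6),("bottle",(363,279),28),("vial",(265,440),0),("timer",(371,427),18),("lid",(315,160),245)): print(n,onz(s,uv,z).round())
E
```

```text
spot [555.  88.   6.]
bottle [ 472. -207.   28.]
beaker [660. -74.  70.]
vial [611. 243.  57.]
timer [449. 222.  18.]
marker [389.   4.  10.]
lidcorner [ 598. -396.  245.]
spot [560.  95.   6.]
bottle [ 465. -203.   28.]
vial [614. 253.   0.]
timer [449. 233.  18.]
lid [ 598. -445.  245.]
```

View pics/t1.png

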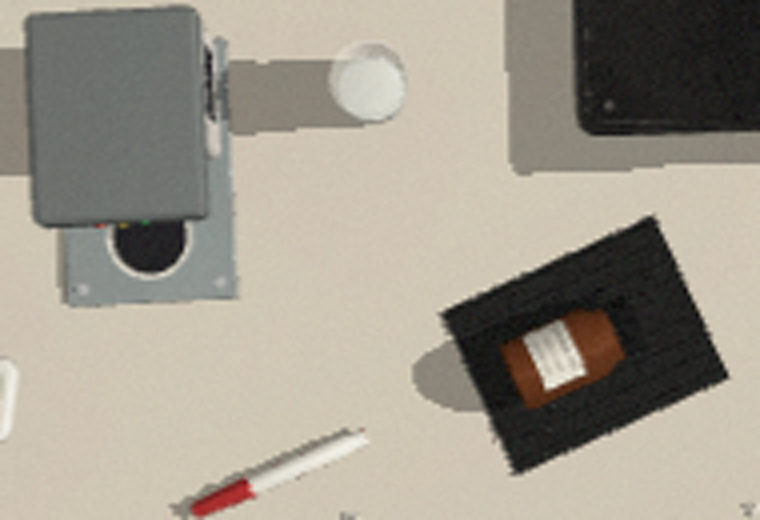

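View pics/s1.png

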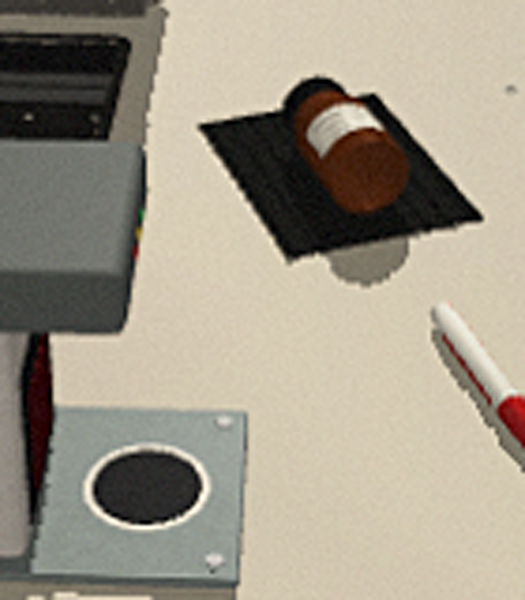

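Side crop: the label is on the upper side and visible in both views. The mat corners and plate corners are clear. I'll fit the poses next.

```bash
cat >> h.py <<'E'
from scipy.optimize import least_squares, minimize, differential_evolution
def tc(p): return (p[0]+.5)/4+230-.5,(p[1]+.5)/4+180-.5
def sc(p): return (p[0]+.5)/3.75+270-.5,(p[1]+.5)/3.75+240-.5
def pose2(q,L): 
    c,s=np.cos(q[2]),np.sin(q[2]); L=np.array(L,float)
    return np.c_[q[0]+c*L[:,0]-s*L[:,1],q[1]+s*L[:,0]+c*L[:,1],L[:,2]]
# bottle surface points: B = rotation matrix (bottle->world), o = foot centre
def label_pts(o,B,cam):
    g,h=np.meshgrid(np.linspace(-66,66,45)*np.pi/180,np.linspace(18.5,49.5,9)); g=g.ravel();h=h.ravel()
    n=np.c_[-np.cos(g),-np.sin(g),0*g]; P=n*26; P[:,2]=h
    W=o+P@B.T; vis=((np.array(cam["origin"])-W)*(n@B.T)).sum(1)>0
    return W[vis]
def body_pts(o,B):
    g=np.arange(0,2*np.pi,.1); return np.vstack([o+np.c_[26*np.cos(g),26*np.sin(g),0*g+z]@B.T for z in(0,66)])
def mask(cam,W,box,S=4):
    x,y,w,h=box; m=np.zeros((h*S,w*S),np.uint8)
    if len(W)<3: return m>0
    uv=(proj(cam,W)-[x,y]+.5)*S-.5
    cv2.fillConvexPoly(m,cv2.convexHull(np.round(uv).astype(np.int32)),1); return m>0
def seen(cam,box,S=4):
    x,y,w,h=box; c=cv2.resize(cam["color"][y:y+h,x:x+w],None,fx=S,fy=S,interpolation=cv2.INTER_LINEAR).astype(int)
    r,g,b=c[...,0],c[...,1],c[...,2]; amber=(r-b>35)&(r>60)&(r>1.6*b)
    white=(r>125)&(r-b<45)
    return amber,white
E
python3 - <<'E'
from h import *
s=get_image("side");t=get_image("top")
def fit(L,T,Sd,q0):
    f=lambda q:np.r_[(proj(t,pose2(q,[l for l,_ in T]))-[tc(u) for _,u in T]).ravel(),(proj(s,pose2(q,[l for l,_ in Sd]))-[sc(u) for _,u in Sd]).ravel()]
    r=least_squares(f,q0); print(r.x, "res px",f(r.x).round(1)); return r.x
# mat: local x along ribs (cap dir), y across
A,B_,C,D=[(-85,65,3),(85,65,3),(85,-65,3),(-85,-65,3)]
m=fit(0,[(A,(443,313)),(B_,(655,215)),(C,(729,378)),(D,(515,474))],[(A,(290,264)),(B_,(198,126)),(C,(375,95)),(D,(483,217))],[470,-205,-1.1])
r=fit(0,[((-48,62,6),(66,305)),((-48,-62,6),(237,298)),((0,58,172),(38,226)),((0,-58,172),(208,218)),((142,58,172),(25,15)),((142,-58,172),(197,6))],[((-48,-62,6),(247,411)),((-48,62,6),(239,583)),((0,0,6),(147,488))],[557,92,0])
boxes={"t":(350,245,45,45),"s":(340,262,50,45)}
ob={"t":seen(t,boxes["t"]),"s":seen(s,boxes["s"])}
for k in ob:
    a,w=ob[k]; 
    body=cv2.morphologyEx(a.astype(np.uint8),cv2.MORPH_OPEN,np.ones((5,5)))
    hull=cv2.convexHull(cv2.findNonZero(body)); hm=np.zeros_like(body); cv2.fillConvexPoly(hm,hull,1)
    ob[k]=(hm>0,w&(hm>0)); print(k,hm.sum(),(w&(hm>0)).sum())
def BR(yaw,roll):
    c=np.array([np.cos(yaw),np.sin(yaw),0]); up=np.array([0,0,1.]); sd=np.cross(c,up)
    lab=np.cos(roll)*up+np.sin(roll)*sd; x=-lab
    return np.c_[x,np.cross(c,x),c]
def cost(p,v=0):
    B=BR(p[2],p[3]); o=np.array([p[0],p[1],28.]); e=0
    for k,cam in(("t",t),("s",s)):
        a=mask(cam,body_pts(o,B),boxes[k]); l=mask(cam,label_pts(o,B,cam),boxes[k])
        i1=(a^ob[k][0]).sum()/ob[k][0].sum(); i2=(l^ob[k][1]).sum()/ob[k][1].sum(); e+=i1+i2
        if v: print(k,i1,i2)
    return e
c=np.array([np.cos(m[2]),np.sin(m[2])]); f0=m[:2]-49*c
b=[(f0[0]-30,f0[0]+30),(f0[1]-30,f0[1]+30),(m[2]-.12,m[2]+.12),(-1.3,1.3)]
R_=differential_evolution(cost,b,seed=1,maxiter=60,popsize=12); p=R_.x
print("bottle foot",p, "roll deg",np.degrees(p[3])); cost(p,1)
n=np.array([-c[1],c[0]]); print("foot rel mat along/across",(p[:2]-m[:2])@c,(p[:2]-m[:2])@n,"lab dir",-BR(*p[2:])[:,0])
E
```

```text
[ 474.59287061 -220.70291332   -1.16664184] res px [-1.3  0.1 -1.   0.1 -0.5  0.2 -0.5  0.8 -0.7 -2.3 -0.1 -1.1 -0.2 -1.3
  0.4 -0.6]
[5.62115287e+02 9.15265574e+01 1.48569768e-02] res px [-0.1  0.3 -0.2  0.3 -2.  -0.  -0.6  0.2 -0.4 -0.7  0.2 -0.3  0.7 -1.
 -0.2 -1.1  0.  -0.9]
t 7616 2563
s 9286 2116
bottle foot [ 4.52075095e+02 -1.69005210e+02 -1.12839608e+00  1.43216417e-01] roll deg 8.205696227607778
t 0.2111344537815126 0.222395630120952
s 0.21322420848589274 0.44848771266540643
foot rel mat along/across -56.387613330366456 -0.37395319073925715 lab dir [-0.1289865  -0.06110298  0.98976205]
```

```bash
cat >> h.py <<'E'
def BR(yaw,roll):
    c=np.array([np.cos(yaw),np.sin(yaw),0]); up=np.array([0,0,1.]); sd=np.cross(c,up)
    x=-(np.cos(roll)*up+np.sin(roll)*sd); return np.c_[x,np.cross(c,x),c]
def over(cam,o,B,box,S=8):
    x,y,w,h=box; im=cv2.resize(cam["color"][y:y+h,x:x+w,::-1],None,fx=S,fy=S,interpolation=cv2.INTER_CUBIC); raw=im.copy()
    for W,col in((body_pts(o,B),(255,0,0)),(label_pts(o,B,cam),(0,255,0))):
        if len(W)<3: continue
        uv=(proj(cam,W)-[x,y]+.5)*S-.5; cv2.polylines(im,[cv2.convexHull(np.round(uv).astype(np.int32))],True,col,1)
    return np.hstack([raw,im])
E
python3 - <<'E'
from h import *
s=get_image("side");t=get_image("top")
B=BR(-1.1284,.143); o=np.array([452.1,-169,28])
a=over(t,o,B,(350,245,45,40),8); b=over(s,o,B,(340,255,45,45),8)
cv2.imwrite("pics/ov.png",cv2.resize(np.vstack([a,b]),None,fx=.85,fy=.85))
E
```

```text
(no output)
```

View pics/ov.png

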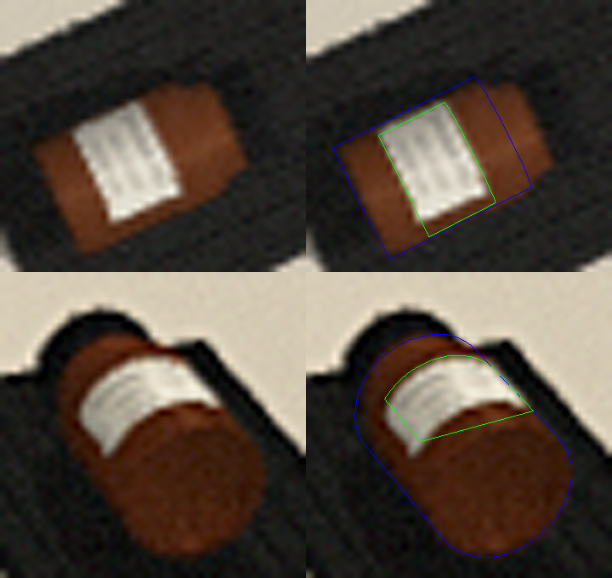

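The foot end matches. The visible label is rolled further towards +x than the model, and my convex hull doesn't suit the curved label. I'll refit with a proper polygon.

```bash
cat >> h.py <<'E'
def label_poly(o,B,cam):
    g=np.linspace(-66,66,133)*np.pi/180; n=np.c_[-np.cos(g),-np.sin(g),0*g]; out=[]
    for h in(18.5,49.5):
        W=o+(n*26+[0,0,h])@B.T; v=((np.array(cam["origin"])-W)*(n@B.T)).sum(1)>0; out.append(W[v])
    return np.vstack([out[0],out[1][::-1]])
def pmask(cam,W,box,S=4):
    x,y,w,h=box; m=np.zeros((h*S,w*S),np.uint8)
    if len(W)>3: cv2.fillPoly(m,[np.round((proj(cam,W)-[x,y]+.5)*S-.5).astype(np.int32)],1)
    return m>0
def over(cam,o,B,box,S=8):
    x,y,w,h=box; im=cv2.resize(cam["color"][y:y+h,x:x+w,::-1],None,fx=S,fy=S,interpolation=cv2.INTER_CUBIC)
    u=lambda W:np.round((proj(cam,W)-[x,y]+.5)*S-.5).astype(np.int32)
    cv2.polylines(im,[cv2.convexHull(u(body_pts(o,B)))],True,(255,0,0),1)
    L=label_poly(o,B,cam)
    if len(L)>3: cv2.polylines(im,[u(L)],True,(0,255,0),1)
    return im
E
python3 - <<'E'
from h import *
s=get_image("side");t=get_image("top")
m=np.array([474.6,-220.7,-1.1666]); boxes={"t":(355,255,30,24),"s":(345,264,33,22)}
ob={}
for k,cam in(("t",t),("s",s)):
    w=seen(cam,boxes[k])[1].astype(np.uint8); n,l,st,_=cv2.connectedComponentsWithStats(w)
    i=l[w.shape[0]//2-8:w.shape[0]//2+8,w.shape[1]//2-8:w.shape[1]//2+8]; i=np.bincount(i[i>0]).argmax(); ob[k]=l==i; print(k,st[i])
c=np.array([np.cos(m[2]),np.sin(m[2])]); n=np.array([-c[1],c[0]])
def geo(p):
    B=BR(m[2]+p[2],p[3]); f=m[:2]+p[0]*c+p[1]*n; return np.array([*f,28.]),B
def cost(p,v=0):
    o,B=geo(p); e=[(pmask(cam,label_poly(o,B,cam),boxes[k])^ob[k]).sum()/ob[k].sum() for k,cam in(("t",t),("s",s))]
    return e if v else sum(e)+(p[1]/20)**2+(p[2]/.3)**2
r=differential_evolution(cost,[(-75,-30),(-5,5),(-.08,.08),(-1.3,1.3)],seed=1,maxiter=60,popsize=12); p=r.x
o,B=geo(p); print(p,cost(p,1),"roll",np.degrees(p[3]),"foot",o,"lab",-B[:,0])
a=over(t,o,B,(350,245,45,45),8); b=over(s,o,B,(340,258,45,45),8)
cv2.imwrite("pics/ov2.png",np.hstack([a,b]))
E
```

```text
t [  25   22   62   68 2566]
s [  29   14   79   54 2128]
[-5.74428890e+01 -1.36668472e-01  1.78304412e-02  4.34586715e-03] [np.float64(0.21590023382696805), np.float64(0.12734962406015038)] roll 0.24899984608764975 foot [ 451.8832065  -167.93967909   28.        ] lab [-0.00396455 -0.00178011  0.99999056]
```

View pics/ov2.png

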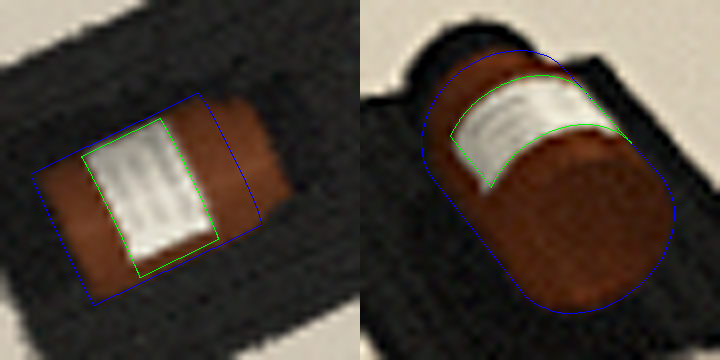

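The label points about straight up: the roll fit gives 0, perhaps down to -10°. The foot is at about (452.5,-169) with cap direction (0.40,-0.92). That needs two grasps: stand the bottle on the bench with the label towards +y, then regrasp it from the side away from the label. First I'll write a planner helper.

```bash
cat >> h.py <<'E'
def toolR(a,x):
    a=np.array(a,float);a/=np.linalg.norm(a);x=np.array(x,float);x-=a*(x@a);x/=np.linalg.norm(x)
    return np.c_[x,a,np.cross(x,a)]
def lean(tail,deg):  # tool tail azimuth vector (xy), lean from vertical -> approach dir
    t=np.array([*tail,0.],float);t/=np.linalg.norm(t); k=np.radians(deg); return -np.sin(k)*t-np.cos(k)*np.array([0,0,1])
def show():
    s=read_state(); M=R.from_quat(s["ee_rot"]).as_matrix()
    print("t",round(float(s["clock"]),2),"pos",s["position"].round(1),"x",M[:,0].round(3),"y",M[:,1].round(3),"J",s["joints"].round(2),"F",s["contact_force"].round(1),"w",round(float(s["gripper_width"]),1)); return s["position"],M
def plan(P,M,P2,M2,mm=40,dg=7):
    """equal tool-frame rows: separate straight-line with simultaneous rotation, listed per row"""
    rv=R.from_matrix(M.T@M2).as_rotvec(); n=int(max(1,np.ceil(np.linalg.norm(P2-P)/mm),np.ceil(np.degrees(np.linalg.norm(rv))/dg)))
    d=R.from_rotvec(rv/n); step=(P2-P)/n/1000; Q=R.from_matrix(M)
    rows=[[*Q.inv().apply(step).round(4),*(rv/n).round(4)] for Q in [Q*R.from_rotvec(rv*i/n) for i in range(n)]]
    print(n,"rows; net tool-frame mm",(M.T@(P2-P)).round(1),"deg",np.degrees(rv).round(1))
    for r in rows: print([float(v) for v in r])
E
python3 - <<'E'
from h import *
P,M=show()
c=np.array([.399,-.917]); foot=np.array([452.5,-169,28]); C=np.array([*c,0]); G=foot+50*C
a=lean(c,28)
for x in ([.917,.399,0],[-.917,-.399,0]):
    M2=toolR(a,x); print(x,"rel deg",np.degrees(R.from_matrix(M.T@M2).as_rotvec()).round(1))
print("TCP grasp",G+20*a,"pre",G+20*a-130*a)
E
```

```text
t 0.5 pos [154.5 605.5 203.5] x [-0.247 -0.969  0.   ] y [-0. -0. -1.] J [ 1.58  0.38  0.01 -0.   -1.19 -0.26] F [-0.3 -0.3  0.1] w 85.5
[0.917, 0.399, 0] rel deg [  15.2 -124.8   31.1]
[-0.917, -0.399, 0] rel deg [-26.   51.1  12.7]
TCP grasp [ 468.7037855  -206.24027897   10.34104814] pre [ 493.05417972 -262.20346568  125.12423521]
```

Emit:
play_rows(series=[[0,-0.04,0,0,0,0,0.0854],[0,-0.04,0,0,0,0,0.0854],[0,-0.03,0,0,0,0,0.0854]])

```text
clock: 0.8
position: [154.0, 602.6, 310.1]
ee_rot: [0.437, -0.555, 0.562, -0.43]
contact_force: [0.9, 0.7, 0.6]
gripper_width: 85.4
```

Run:
```python
from h import *
P,M=show()
c=np.array([.399,-.917]); a=lean(c,28)
plan(P,M,np.array([493,-262,300.]),toolR([0,0,-1],[-.917,-.399,0]),45,8)
```

```text
t 0.8 pos [154.  602.6 310.1] x [-0.248 -0.969  0.015] y [-0.002 -0.015 -1.   ] J [ 1.58  0.34  0.2  -0.   -1.45 -0.26] F [0.9 0.7 0.6] w 85.4
21 rows; net tool-frame mm [753.4  22.2 542.6] deg [-0.5 52.1  0.7]
[0.0359, 0.0011, 0.0258, -0.0004, 0.0433, 0.0006]
[0.0347, 0.001, 0.0274, -0.0004, 0.0433, 0.0006]
[0.0335, 0.001, 0.0288, -0.0004, 0.0433, 0.0006]
[0.0322, 0.001, 0.0303, -0.0004, 0.0433, 0.0006]
[0.0309, 0.0009, 0.0316, -0.0004, 0.0433, 0.0006]
[0.0295, 0.0009, 0.033, -0.0004, 0.0433, 0.0006]
[0.028, 0.0009, 0.0342, -0.0004, 0.0433, 0.0006]
[0.0265, 0.0008, 0.0354, -0.0004, 0.0433, 0.0006]
[0.025, 0.0008, 0.0365, -0.0004, 0.0433, 0.0006]
[0.0234, 0.0008, 0.0375, -0.0004, 0.0433, 0.0006]
[0.0217, 0.0007, 0.0385, -0.0004, 0.0433, 0.0006]
[0.02, 0.0007, 0.0394, -0.0004, 0.0433, 0.0006]
[0.0183, 0.0007, 0.0403, -0.0004, 0.0433, 0.0006]
[0.0165, 0.0007, 0.041, -0.0004, 0.0433, 0.0006]
[0.0147, 0.0006, 0.0417, -0.0004, 0.0433, 0.0006]
[0.0129, 0.0006, 0.0423, -0.0004, 0.0433, 0.0006]
[0.0111, 0.0006, 0.0428, -0.0004, 0.0433, 0.0006]
[0.0092, 0.0006, 0.0433, -0.0004, 0.0433, 0.0006]
[0.0073, 0.0005, 0.0436, -0.0004, 0.0433, 0.0006]
[0.0054, 0.0005, 0.0439, -0.0004, 0.0433, 0.0006]
[0.0035, 0.0005, 0.0441, -0.0004, 0.0433, 0.0006]
```

Emit:
play_rows(series=[[0.036,0,0.026,0,0.043,0,0.0854],[0.035,0,0.027,0,0.043,0,0.0854],[0.033,0,0.029,0,0.043,0,0.0854],[0.032,0,0.03,0,0.043,0,0.0854],[0.031,0,0.032,0,0.043,0,0.0854],[0.03,0,0.033,0,0.043,0,0.0854],[0.028,0,0.034,0,0.043,0,0.0854],[0.026,0,0.035,0,0.043,0,0.0854],[0.025,0,0.036,0,0.043,0,0.0854],[0.023,0,0.038,0,0.043,0,0.0854]])

```text
clock: 1.8
position: [316.6, 182.4, 317.8]
ee_rot: [-0.301, 0.639, -0.639, 0.304]
contact_force: [0.4, 0.5, -0.2]
gripper_width: 85.2
```

Emit:
play_rows(series=[[0.022,0,0.038,0,0.043,0,0.0854],[0.02,0,0.039,0,0.043,0,0.0854],[0.018,0,0.04,0,0.043,0,0.0854],[0.016,0,0.041,0,0.043,0,0.0854],[0.015,0,0.042,0,0.043,0,0.0854],[0.013,0,0.042,0,0.043,0,0.0854],[0.011,0,0.043,0,0.043,0,0.0854],[0.009,0,0.043,0,0.043,0,0.0854],[0.007,0,0.044,0,0.043,0,0.0854],[0.005,0,0.044,0,0.043,0,0.0854]])

```text
clock: 2.8
position: [476.2, -249.4, 321.8]
ee_rot: [-0.146, 0.692, -0.689, 0.16]
contact_force: [1.1, 0.7, 0.3]
gripper_width: 85.7
```

Run:
```python
from h import *
P,M=show()
c=np.array([.399,-.917]); a=lean(c,28); M2=toolR(a,[-.917,-.399,0])
G=np.array([452.5,-169,28])+50*np.array([*c,0]); T=G+20*a-130*a
plan(P,M,T+[0,0,20],M2,45,8)
```

```text
t 2.8 pos [ 476.2 -249.4  321.8] x [-0.906 -0.422 -0.02 ] y [ 0.018  0.008 -1.   ] J [-0.19  0.17  0.   -0.01 -1.39  0.63] F [1.1 0.7 0.3] w 85.7
4 rows; net tool-frame mm [ -6.3 176.9  18.6] deg [-28.    1.7  -0.8]
[-0.0016, 0.0442, 0.0046, -0.1222, 0.0075, -0.0034]
[-0.0018, 0.0433, 0.01, -0.1222, 0.0075, -0.0034]
[-0.002, 0.0418, 0.0152, -0.1222, 0.0075, -0.0034]
[-0.0023, 0.0396, 0.0201, -0.1222, 0.0075, -0.0034]
```

Emit:
play_rows(series=[[-0.002,0.044,0.005,-0.122,0.008,-0.003,0.0854],[-0.002,0.043,0.01,-0.122,0.008,-0.003,0.0854],[-0.002,0.042,0.015,-0.122,0.008,-0.003,0.0854],[-0.002,0.04,0.02,-0.122,0.008,-0.003,0.0854]])

```text
clock: 3.2
position: [500.6, -268.5, 151.0]
ee_rot: [-0.167, 0.839, -0.505, 0.112]
contact_force: [1.5, 0.1, 0.1]
gripper_width: 85.5
```

Run:
```python
from h import *
P,M=show()
c=np.array([.399,-.917]); a=lean(c,28); M2=toolR(a,[-.917,-.399,0])
G=np.array([452.5,-169,28])+50*np.array([*c,0]); T=G+20*a
plan(P,M,T-60*a,M2,45,8)
s=get_image("side"); crop(s,240,130,200,200,3,"pics/s3.png")
```

```text
t 3.2 pos [ 500.6 -268.5  151. ] x [-0.919 -0.394 -0.019] y [-0.168  0.435 -0.885] J [-0.42  0.56  0.19 -0.34 -1.56  0.89] F [1.5 0.1 0.1] w 85.5
3 rows; net tool-frame mm [ 6.3 96.8  4. ] deg [-0.3  0.2 -1.1]
[0.0021, 0.0323, 0.0013, -0.0016, 0.0014, -0.0066]
[0.0019, 0.0323, 0.0014, -0.0016, 0.0014, -0.0066]
[0.0017, 0.0323, 0.0014, -0.0016, 0.0014, -0.0066]
```

View pics/s3.png

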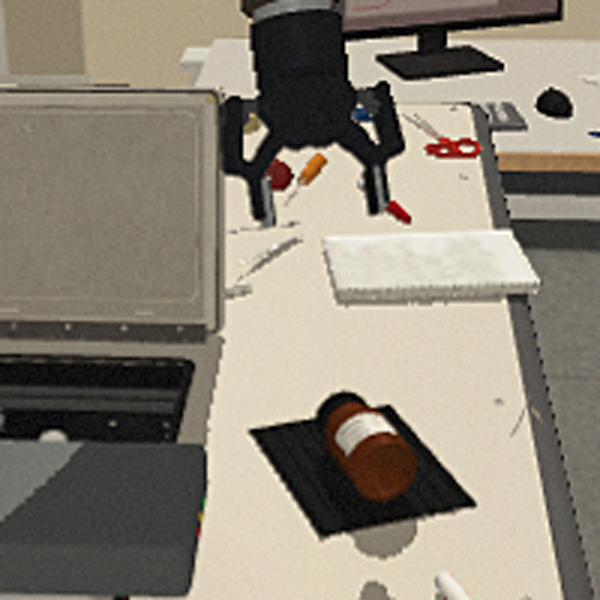

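The gripper, fingers at crop (262,215) and (377,205), straddles the bottle's line and is clear of the lid. I'll approach now.

Emit:
play_rows(series=[[0.002,0.032,0.001,0,0,-0.006,0.0854],[0.002,0.032,0.001,0,0,-0.006,0.0854],[0.002,0.032,0.001,0,0,-0.006,0.0854],[0,0,0,0,0,0,0.0854]])

```text
clock: 3.65
position: [470.5, -231.6, 29.7]
ee_rot: [-0.182, 0.848, -0.491, 0.085]
contact_force: [-0.9, 0.3, 0.2]
gripper_width: 85.2
```

Run:
```python
from h import *
P,M=show()
c=np.array([.399,-.917]); a=lean(c,28); M2=toolR(a,[-.917,-.399,0])
G=np.array([452.5,-169,28])+50*np.array([*c,0]); T=G+20*a
plan(P,M,T,M2,20,8)
s=get_image("side"); crop(s,300,180,130,130,4.6,"pics/s4.png")
```

```text
t 3.65 pos [ 470.5 -231.6   29.7] x [-0.92  -0.391  0.035] y [-0.225  0.451 -0.863] J [-0.38  0.65  0.   -0.35 -1.35  0.93] F [-0.9  0.3  0.2] w 85.2
2 rows; net tool-frame mm [ -9.   28.5 -11.2] deg [ 2.2 -1.4  1.5]
[-0.0045, 0.0143, -0.0056, 0.0195, -0.012, 0.0133]
[-0.0044, 0.0142, -0.0058, 0.0195, -0.012, 0.0133]
```

View pics/s4.png

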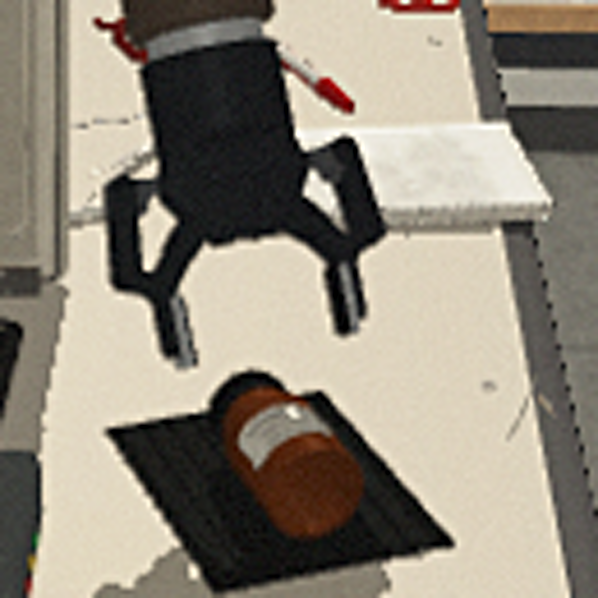

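Run:
```python
from h import *
P,M=show()
s=get_image("side");t=get_image("top")
for p in (P,P-13*M[:,1],[452.5,-169,28],[491.6,-258.9,28],P-13*M[:,1]+42*M[:,0],P-13*M[:,1]-42*M[:,0]): print(np.round(p,0),((proj(s,p)[0]-[300,180])*4.6).round(),proj(t,p)[0].round(1))
crop(t,330,220,80,80,7,"pics/t4.png")
```

```text
t 3.7 pos [ 472.5 -233.5   31.8] x [-0.919 -0.392  0.032] y [-0.221  0.448 -0.866] J [-0.38  0.65  0.01 -0.35 -1.35  0.93] F [ 0.3 -0.3  0.9] w 85.6
[ 472. -234.   32.] [276. 419.] [380.3 266.6]
[ 475. -239.   43.] [271. 395.] [382.5 265.5]
[ 452. -169.   28.] [314. 490.] [357.7 274.2]
[ 492. -259.   28.] [241. 401.] [388.9 259.7]
[ 437. -256.   44.] [344. 379.] [388.8 279. ]
[ 514. -223.   42.] [196. 410.] [376.3 252. ]
```

View pics/t4.png

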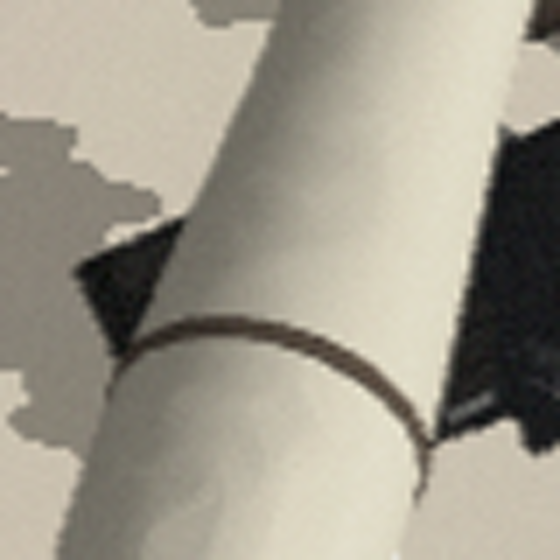

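Finger tips appear at side-crop (180,365) and (345,330), but I predicted (196,410) and (344,379). I'll check this numerically on a fresh frame before going on.

Run:
```python
from h import *
P,M=show()
s=get_image("side"); g=cv2.cvtColor(s["color"],cv2.COLOR_RGB2GRAY)
for y in range(225,276): print(y,"".join(" .:#"[3-min(3,int(v)//50)] for v in g[y,320:392]))
Q=P-13*M[:,1]
for p in (P+27*M[:,0],P-27*M[:,0],Q+43*M[:,0],Q-43*M[:,0]): print(proj(s,p)[0].round(1))
# s3 pose
P3=np.array([500.6,-268.5,151]);M3=toolR([-.168,.435,-.885],[-.919,-.394,-.019]);Q=P3-13*M3[:,1]
print("s3 pred",[proj(s,Q+k*M3[:,0])[0].round(1) for k in(43,-43)],"seen (365.7,200.7)(327.3,204)")
```

```text
t 3.8 pos [ 475.3 -235.4   35. ] x [-0.92  -0.392  0.026] y [-0.214  0.445 -0.87 ] J [-0.38  0.65  0.01 -0.35 -1.35  0.93] F [1.3 0.  0.4] w 85.1
225  :#######        #################################.  :#######:         .
226  :#######       .##################################. :########.......  .
227 .:#######      .#######################::###########::########:. . .  . 
228  .#######      :##############:#####::: .:####################:...... . 
229   :######     .#######:######: .::::... ..::#################:..:.......
230   #######     :#######  ::..     ...........:##############::...    .. .
231   :######    .########             ..        .:###########.    .        
232   :######    .#######.                         :########:.              
233   :######    :######.                           .#######                
234   :######   :######:                             .##::##                
235   .######:  #######                              .##. :#                
236   .###############:                             .###..:#.               
237   .###############        
[... 2413 characters left out ...]
#                   
269                        ..###########:...   .....:####:                  
270                   .::#############::....   ....  :####:                 
271             .::##################:.......   ...  .#####:                
272        ..:#######################. .............  :#####:               
273    :############################:  ................:#####.              
274    :############################.............:::##:::#####.             
275     :###########################.   ......::#:::::##:######             
[369.1 267.3]
[348.4 271.6]
[374.1 260.9]
[341.1 267.6]
s3 pred [array([365.1, 212.4]), array([331.4, 216.7])] seen (365.7,200.7)(327.3,204)
```

Emit:
play_rows(series=[[0,-0.03,0,0,0,0,0.0854],[0,-0.02,0,0,0,0,0],[0,0,0,0,0,0,0],[0,0,0,0,0,0,0],[0,0,0,0,0,0,0],[0,0,0,0,0,0,0],[0,0,0,0,0,0,0],[0,0,0,0,0,0,0],[0,0,0,0,0,0,0],[0,0,0,0,0,0,0]])

```text
clock: 4.85
position: [489.8, -260.2, 87.6]
ee_rot: [-0.176, 0.843, -0.5, 0.095]
contact_force: [0.5, -0.4, -0.3]
gripper_width: -0.1
```

Run:
```python
from h import *
P,M=show()
s=get_image("side"); g=cv2.cvtColor(s["color"],cv2.COLOR_RGB2GRAY)
for y in range(205,268): print(y,"".join(" .:#"[3-min(3,int(v)//50)] for v in g[y,325:385]))
print("TCP",proj(s,P)[0].round(1),[proj(s,P-k*M[:,1])[0].round(1) for k in (10,20,30)])
show()
```

```text
t 4.85 pos [ 489.8 -260.2   87.6] x [-0.92  -0.392  0.015] y [-0.201  0.439 -0.876] J [-0.41  0.61  0.11 -0.33 -1.46  0.91] F [ 0.5 -0.4 -0.3] w -0.1
205 #######:     :#################  .#######                   
206 ########:    .#################  :######:                   
207 ##########    ################: .#######                    
208 :##########   :###############  :######.                    
209  .##########  :###############.:#######                     
210   .##########::###############:#######:                     
211    .##########:#######################                      
212     .##########:#####################:                      
213      .###############################                       
214     ..:############################.                        
215      . .:########################.                          
216   ....   :#####################:                            
217  ...      :####################                             
218 ...        ::.::###############                             
219 .               .:#####:::#.:##     
[... 2680 characters left out ...]
         
261                          .:######:                          
262                         .##########.                        
263                        .############.                       
264                       .##########:###                       
265                      .#######::::::###   .::#.              
266                      :######::::::############.             
267                     .#######:::###::..:.::#####             
TCP [353.4 245.4] [array([352.6, 241.3]), array([351.9, 237.3]), array([351.1, 233.2])]
t 4.9 pos [ 489.8 -260.1   87.5] x [-0.92  -0.391  0.015] y [-0.201  0.439 -0.876] J [-0.41  0.61  0.11 -0.33 -1.46  0.91] F [ 0.3 -0.1 -0.3] w 0.5
```

Run:
```python
from h import *
t=get_image("top");s=get_image("side")
P=np.array([154.5,605.6,203.5]);x=np.array([-.247,-.969,0])
for z in(216,270,320): print(z,[proj(t,np.r_[(P+k*x)[:2],z])[0].round(1) for k in(57,43,0,-43)])
im=cv2.imread("pics/top0.png",0)
for y in range(385,430): print(y,"".join(" .:#"[3-min(3,int(v)//40)] for v in im[y,0:100]))
print("base origin",[proj(t,[0,0,z])[0].round() for z in(0,200)])
g=cv2.cvtColor(t["color"],cv2.COLOR_RGB2GRAY); P,M=show(); print("top TCP pred",proj(t,P)[0])
```

```text
216 [array([ 82.2, 403.1]), array([ 77. , 401.8]), array([ 61.2, 397.8]), array([ 45.3, 393.9])]
270 [array([ 73.1, 407.6]), array([ 67.8, 406.3]), array([ 51.4, 402.1]), array([ 35., 398.])]
320 [array([ 64.1, 412.1]), array([ 58.6, 410.7]), array([ 41.7, 406.4]), array([ 24.8, 402.2])]
385 ....................................................................................................
386 .................................................................................. .................
387 .............................................................................. .....................
388 ....................................................................................................
389 ......................................................................... ..........................
390 ..................................... ......................... ................. ..................
391 ............................................................... ....................................
392 ................................................... ....................
[... 3457 characters left out ...]
...................... .............
426                         .::::::::::::#:.......... .......... ......................... .............
427                         .::.:::::::::...... ............ ....................    .. ..... ....... ..
428                        ..::::::::::........ ................................... .............  .....
429                        ..::::::::...................................................................
base origin [array([303., 433.]), array([298., 454.])]
t 5.0 pos [ 489.9 -260.3   87.7] x [-0.92  -0.391  0.015] y [-0.201  0.439 -0.876] J [-0.41  0.61  0.11 -0.33 -1.46  0.91] F [-0.2 -0.8 -0.4] w 0.1
top TCP pred [391.04551169 259.79765347]
```

The shut tips show about 12 px higher than the state's TCP projects, so there is a tool or state bias of 20–30 mm. I'll test it by touching bare bench with the shut fingers, tool vertical.

Run:
```python
from h import *
P,M=show()
plan(P,M,np.array([490,-70,80.]),toolR([0,0,-1],[-1,0,0]),40,7)
```

```text
t 5.0 pos [ 489.9 -260.3   87.7] x [-0.92  -0.391  0.015] y [-0.201  0.439 -0.876] J [-0.41  0.61  0.11 -0.33 -1.46  0.91] F [-0.2 -0.8 -0.4] w 0.1
6 rows; net tool-frame mm [ -74.7   90.2 -150.2] deg [28.3 22.3  6.6]
[-0.0124, 0.015, -0.025, 0.0822, 0.065, 0.0193]
[-0.0105, 0.0131, -0.0269, 0.0822, 0.065, 0.0193]
[-0.0084, 0.011, -0.0285, 0.0822, 0.065, 0.0193]
[-0.0064, 0.0088, -0.0298, 0.0822, 0.065, 0.0193]
[-0.0042, 0.0064, -0.0308, 0.0822, 0.065, 0.0193]
[-0.0021, 0.0039, -0.0314, 0.0822, 0.065, 0.0193]
```

Emit:
play_rows(series=[[0,-0.03,0,0,0,0,0],[-0.012,0.01,-0.025,0.082,0.065,0.019,0],[-0.01,0.01,-0.027,0.082,0.065,0.019,0],[-0.008,0.008,-0.028,0.082,0.065,0.019,0],[-0.006,0.006,-0.03,0.082,0.065,0.019,0],[-0.004,0.005,-0.031,0.082,0.065,0.019,0],[-0.002,0.004,-0.031,0.082,0.065,0.019,0],[0,0,0,0,0,0,0],[0,0,0,0,0,0,0]])

```text
clock: 5.9
position: [501.3, -90.7, 120.1]
ee_rot: [-0.005, -0.706, 0.708, 0.001]
contact_force: [0.7, -0.4, -0.2]
gripper_width: 0.2
```

Run:
```python
from h import *
P,M=show()
s=get_image("side"); g=cv2.cvtColor(s["color"],cv2.COLOR_RGB2GRAY)
p=proj(s,P)[0]; print("TCP",p.round(1),"z+20",proj(s,P+[0,0,20])[0].round(1)); x0,y0=int(p[0]),int(p[1])
for y in range(y0-45,y0+12): print(y,"".join(" .:#"[3-min(3,int(v)//50)] for v in g[y,x0-25:x0+25]))
```

```text
t 5.9 pos [501.3 -90.7 120.1] x [-1.     0.007 -0.006] y [ 0.006 -0.004 -1.   ] J [ 0.14  0.27 -0.4   0.01 -0.9  -0.15] F [ 0.7 -0.4 -0.2] w 0.2
TCP [345.9 267.8] z+20 [346.  259.3]
222 ##########:    .########################.     :##:
223 ###########:    .######################.     :####
224 :###########:     :#################:#.     :#####
225 .:###########.     :######...:######..     .######
226  .############     :######   .######. .   :#######
227 ...:###########    :######   .######.....:########
228    .###########:   :######   .######.. .:#########
229     .###########:  :######.  .#####:...:##########
230      :###########: :######   .#####:..:###########
231       :###########:#######.  .#####:::###########:
232        :##################:  :##################: 
233         :#################:  :#################:  
234          :################:  ##################   
235          .################: .#################.   
236           .################ .################.    
237            :############### .###############.     
238             .:##:##########:######
[... 1516 characters left out ...]
                :######:::::::##########
267                          .######:::#:##::..:.:####
268                          .#######:###:.        :##
269                        ..#######:###.           :#
270                   .::#############:.             :
271             .::###################.               
272       ...:#######################.                
273    :############################: .               
274    :############################...          .::##
275     :##########################:.         .###:::#
276      :#########################:.        :####::::
277      .##########################..     .####::::::
278       :##########################...  .#####::####
```

Emit:
play_rows(series=[[0,0.03,0,0,0,0,0],[0,0.03,0,0,0,0,0],[0,0.02,0,0,0,0,0],[0,0,0,0,0,0,0],[0,0,0,0,0,0,0]])

```text
clock: 6.45
position: [506.0, -97.7, 39.4]
ee_rot: [-0.011, -0.706, 0.708, 0.003]
contact_force: [0.4, -0.2, 0.4]
gripper_width: 0.0
```

Emit:
play_rows(series=[[0,0.008,0,0,0,0,0],[0,0.006,0,0,0,0,0],[0,0,0,0,0,0,0]])

```text
clock: 6.75
position: [508.3, -99.2, 26.7]
ee_rot: [-0.013, -0.707, 0.707, 0.002]
contact_force: [-0.2, 0.7, 0.2]
gripper_width: 0.2
```

Emit:
play_rows(series=[[0,0.006,0,0,0,0,0],[0,0.006,0,0,0,0,0],[0,0.003,0,0,0,0,0],[0,0,0,0,0,0,0]])

```text
clock: 7.15
position: [509.3, -98.9, 11.4]
ee_rot: [-0.014, -0.707, 0.707, 0.001]
contact_force: [-0.1, 0.5, -0.3]
gripper_width: 0.1
```

Emit:
play_rows(series=[[0,0.003,0,0,0,0,0],[0,0.003,0,0,0,0,0],[0,0,0,0,0,0,0]])

```text
clock: 7.45
position: [509.5, -98.7, 5.0]
ee_rot: [-0.014, -0.707, 0.707, 0.0]
contact_force: [0.2, -0.4, 0.3]
gripper_width: -0.0
```

Emit:
play_rows(series=[[0,0.002,0,0,0,0,0],[0,0,0,0,0,0,0]])

```text
clock: 7.65
position: [509.7, -98.7, 2.8]
ee_rot: [-0.014, -0.707, 0.707, 0.0]
contact_force: [-0.6, -0.2, 0.1]
gripper_width: 0.2
```

Emit:
play_rows(series=[[0,0.003,0,0,0,0,0],[0,0.002,0,0,0,0,0],[0,0,0,0,0,0,0]])

```text
clock: 7.95
position: [509.9, -98.7, -2.4]
ee_rot: [-0.014, -0.707, 0.707, 0.0]
contact_force: [-0.4, -0.4, 0.0]
gripper_width: -0.3
```

Run:
```python
from h import *
P,M=show()
s=get_image("side"); g=cv2.cvtColor(s["color"],cv2.COLOR_RGB2GRAY)
p=proj(s,P)[0]; print("TCP",p.round(1),"z+20",proj(s,P+[0,0,20])[0].round(1)); x0,y0=int(p[0]),int(p[1])
for y in range(y0-25,y0+22): print(y,"".join(" .:#"[3-min(3,int(v)//50)] for v in g[y,x0-25:x0+25]))
```

```text
t 7.95 pos [509.9 -98.7  -2.4] x [-1.     0.02  -0.019] y [ 0.019 -0.001 -1.   ] J [ 0.12  0.45 -0.51  0.01 -0.59 -0.15] F [-0.4 -0.4  0. ] w -0.3
TCP [341.8 314.3] z+20 [341.9 306.8]
289               .  :##########################:##:##
290                   :###############################
291                    :#####:#::###############:####:
292                    .####:.::.:####################
293                     :###..:#..:##############:####
294                      :##..:#..:###################
295                      :##..:#..:###################
296                      :##..:#..:###################
297                      :##..:#..:###################
298                      :##..:#..:###################
299                      :##..:#..:###################
300                      :##..:#..:###################
301                      :##..##..:###################
302                      .##..##..:###################
303                       ....##..####################
304                         ..##..:###################
305                         ..##..##
[... 951 characters left out ...]
  
323                        ......                     
324                      ........                     
325                     ............                  
326                     .............                 
327                     .............                 
328                     .............                 
329                     .............                 
330                     .............                 
331                     .............                 
332                     .............                 
333                     .............                 
334                     .............                 
335                    ..............
```

Emit:
play_rows(series=[[0,0.004,0,0,0,0,0],[0,0.003,0,0,0,0,0],[0,0.003,0,0,0,0,0],[0,0,0,0,0,0,0]])

```text
clock: 8.4
position: [510.2, -98.7, -13.2]
ee_rot: [-0.014, -0.707, 0.707, 0.0]
contact_force: [-0.3, -1.0, -0.8]
gripper_width: -0.1
```

Emit:
play_rows(series=[[0,0.003,0,0,0,0,0],[0,0,0,0,0,0,0]])

```text
clock: 8.6
position: [510.2, -98.7, -16.6]
ee_rot: [-0.014, -0.707, 0.707, 0.0]
contact_force: [-0.3, -0.3, 0.1]
gripper_width: -0.0
```

Emit:
play_rows(series=[[0,0.002,0,0,0,0,0],[0,0,0,0,0,0,0]])

```text
clock: 8.8
position: [510.3, -98.7, -18.7]
ee_rot: [-0.014, -0.707, 0.707, 0.0]
contact_force: [-0.7, 0.5, 0.2]
gripper_width: -0.2
```

Emit:
play_rows(series=[[0,0.002,0,0,0,0,0],[0,0,0,0,0,0,0]])

```text
clock: 9.0
position: [510.5, -98.7, -20.8]
ee_rot: [-0.014, -0.707, 0.707, 0.0]
contact_force: [0.4, -0.0, -0.2]
gripper_width: 0.2
```

Emit:
play_rows(series=[[0,0.002,0,0,0,0,0],[0,0,0,0,0,0,0]])

```text
clock: 9.2
position: [510.6, -98.7, -22.9]
ee_rot: [-0.014, -0.707, 0.707, 0.0]
contact_force: [-0.9, 0.6, -0.7]
gripper_width: -0.0
```

Run:
```python
from h import *
P,M=show()
s=get_image("side"); g=cv2.cvtColor(s["color"],cv2.COLOR_RGB2GRAY)
p=proj(s,P)[0]; print("TCP",p.round(1),"z+20",proj(s,P+[0,0,20])[0].round(1), "z=0",proj(s,[*P[:2],0])); x0,y0=int(p[0]),int(p[1])
for y in range(y0-25,y0+5): print(y,"".join(" .:#"[3-min(3,int(v)//50)] for v in g[y,x0-25:x0+25]))
```

```text
t 9.2 pos [510.6 -98.7 -22.9] x [-1.    0.02 -0.02] y [ 0.02  -0.001 -1.   ] J [ 0.12  0.49 -0.53  0.01 -0.54 -0.15] F [-0.9  0.6 -0.7] w -0.0
TCP [341.5 321.9] z+20 [341.5 314.5] z=0 [[341.55073894 313.42770299]]
296              :##::################################
297               ..   :##############################
298                     :#############################
299                     .####:#:######################
300                      ###:.::.:####################
301                      ###..#:..:###################
302                      :##..##..####################
303                      ##:..:#..####################
304                      ##:..#:..####################
305                      ##:..#:..##################::
306                      :#:..#:..############:::::...
307                     .##:..#:..######::.:::........
308                     .##:..#:.:###:..     .........
309                      ##:..#:..###         ........
310                      :##..#:.:##:         ........
311                       ...:#:.:::          ........
312                         ..#:..             .......
313                         ..#:..              ......
314                          .:...                ....
315                         ......                    
316                       ........                    
317                      ............                 
318                      ............                 
319                      ............                 
320                       ...........                 
321                      ............                 
322                     .............                 
323                      ............                 
324                     .............                 
325                     .............
```

The touch confirms it: with the state at z=-22.9 the tip is still just at bench level, so the real tip is about 23 mm (vertical) to 29 mm (leaned) behind the reported TCP along the tool. I'll correct for that and go back to the bottle.

Emit:
play_rows(series=[[0,-0.045,0,0,0,0,0.0854],[0,-0.045,0,0,0,0,0.0854],[0,-0.045,0,0,0,0,0.0854],[0,0,0,0,0,0,0.0854]])

```text
clock: 9.65
position: [507.4, -99.0, 114.5]
ee_rot: [-0.011, -0.706, 0.708, 0.002]
contact_force: [-0.1, 0.1, 0.1]
gripper_width: 58.0
```

Run:
```python
from h import *
P,M=show()
c=np.array([.399,-.917]); a=lean(c,28); M2=toolR(a,[-.917,-.399,0])
G=np.array([452.5,-169,28])+50*np.array([*c,0]); T=G+44*a
plan(P,M,T-100*a,M2,40,7)
```

```text
t 9.65 pos [507.4 -99.  114.5] x [-1.     0.019 -0.013] y [ 0.013 -0.003 -1.   ] J [ 0.12  0.28 -0.39  0.01 -0.88 -0.15] F [-0.1  0.1  0.1] w 58.0
6 rows; net tool-frame mm [ 22.3  37.1 140.4] deg [-27.9 -24.   -6.7]
[0.0037, 0.0062, 0.0234, -0.0811, -0.0697, -0.0195]
[0.0052, 0.0044, 0.0235, -0.0811, -0.0697, -0.0195]
[0.0068, 0.0026, 0.0234, -0.0811, -0.0697, -0.0195]
[0.0084, 0.0009, 0.023, -0.0811, -0.0697, -0.0195]
[0.01, -0.0008, 0.0223, -0.0811, -0.0697, -0.0195]
[0.0115, -0.0024, 0.0215, -0.0811, -0.0697, -0.0195]
```

Emit:
play_rows(series=[[0.004,0,0.023,-0.081,-0.07,-0.02,0.0854],[0.005,0,0.023,-0.081,-0.07,-0.02,0.0854],[0.007,0,0.023,-0.081,-0.07,-0.02,0.0854],[0.008,0,0.023,-0.081,-0.07,-0.02,0.0854],[0.01,0,0.023,-0.081,-0.07,-0.02,0.0854],[0.011,0,0.023,-0.081,-0.07,-0.02,0.0854],[0,0,0,0,0,0,0.0854],[0,0,0,0,0,0,0.0854]])

```text
clock: 10.45
position: [486.1, -241.4, 85.6]
ee_rot: [-0.181, 0.841, -0.496, 0.113]
contact_force: [0.9, 0.5, 0.6]
gripper_width: 85.5
```

Run:
```python
from h import *
P,M=show()
c=np.array([.399,-.917]); a=lean(c,28); M2=toolR(a,[-.917,-.399,0])
G=np.array([452.5,-169,28])+50*np.array([*c,0]); T=G+44*a
plan(P,M,T-60*a,M2,30,7)
```

```text
t 10.45 pos [ 486.1 -241.4   85.6] x [-0.909 -0.418 -0.01 ] y [-0.193  0.441 -0.876] J [-0.39  0.59  0.07 -0.35 -1.43  0.94] F [0.9 0.5 0.6] w 85.5
2 rows; net tool-frame mm [ 1.9 48.8  1.4] deg [0.8 1.3 0. ]
[0.0009, 0.0244, 0.0007, 0.007, 0.0115, 0.0004]
[0.0009, 0.0244, 0.0005, 0.007, 0.0115, 0.0004]
```

Emit:
play_rows(series=[[0.001,0.024,0.001,0.007,0.012,0,0.0854],[0.001,0.024,0.001,0.007,0.012,0,0.0854],[0,0,0,0,0,0,0.0854],[0,0,0,0,0,0,0.0854]])

```text
clock: 10.85
position: [476.0, -220.5, 43.2]
ee_rot: [-0.174, 0.838, -0.506, 0.105]
contact_force: [-0.6, -0.4, -0.4]
gripper_width: 85.3
```

Run:
```python
from h import *
P,M=show()
c=np.array([.399,-.917]); a=lean(c,28); M2=toolR(a,[-.917,-.399,0])
G=np.array([452.5,-169,28])+50*np.array([*c,0]); T=G+44*a
plan(P,M,T,M2,15,7)
s=get_image("side"); g=cv2.cvtColor(s["color"],cv2.COLOR_RGB2GRAY)
for y in range(232,292): print(y,"".join(" .:#"[3-min(3,int(v)//50)] for v in g[y,320:400]))
Q=P-13*M[:,1]
print([[proj(s,Q-k*M[:,1]+j*M[:,0])[0].round(1) for j in(43,-43)] for k in (0,23,29)])
```

```text
t 10.85 pos [ 476.  -220.5   43.2] x [-0.917 -0.399  0.   ] y [-0.186  0.426 -0.885] J [-0.36  0.6  -0.03 -0.35 -1.3   0.92] F [-0.6 -0.4 -0.4] w 85.3
5 rows; net tool-frame mm [ 1.  60.5  1. ] deg [-0.3  0.   0. ]
[0.0002, 0.0121, 0.0002, -0.001, 0.0, 0.0]
[0.0002, 0.0121, 0.0002, -0.001, 0.0, 0.0]
[0.0002, 0.0121, 0.0002, -0.001, 0.0, 0.0]
[0.0002, 0.0121, 0.0002, -0.001, 0.0, 0.0]
[0.0002, 0.0121, 0.0003, -0.001, 0.0, 0.0]
232   .#######   :#######.                          .########:                      
233   .#######  .#######:                            .#######                       
234   .#######. :#######                              ###::##                       
235   .################.                             .###..##                       
236   .###############:                              :###..:#                       
237   .###############                               .###:.:#.                      
238    ::############:                               .###:.:#:                      
239      ..::########                                 ###:.:#:             
[... 3874 characters left out ...]
#####:##########################:            
286            .###############################:########################:           
287             :#############################:::########################:          
288              :################################:#######################:         
289              .#########################:#####:###:#####################.        
290               :##############################:##:#######################        
291                :#############################::######:###################       
[[array([374.1, 261.1]), array([340.8, 267.3])], [array([372.5, 251.7]), array([339.2, 257.6])], [array([372.1, 249.3]), array([338.7, 255.1])]]
```

Emit:
play_rows(series=[[-0.001,0.012,0,0,0,0,0.0854],[-0.001,0.012,0,0,0,0,0.0854],[-0.001,0.012,0,0,0,0,0.0854],[0,0.01,0,0,0,0,0.0854],[0,0,0,0,0,0,0.0854]])

```text
clock: 11.4
position: [471.8, -198.1, 1.6]
ee_rot: [-0.173, 0.837, -0.508, 0.108]
contact_force: [0.4, 0.4, -0.6]
gripper_width: 85.2
```

Emit:
play_rows(series=[[0,0.007,0,0,0,0,0.0854],[0,0.004,0,0,0,0,0.0854],[0,0,0,0,0,0,0.0854]])

```text
clock: 11.7
position: [469.7, -193.3, -9.3]
ee_rot: [-0.174, 0.837, -0.508, 0.107]
contact_force: [-0.7, -0.3, -0.5]
gripper_width: 85.3
```

Run:
```python
from h import *
P,M=show()
c=np.array([.399,-.917]); a=lean(c,28); M2=toolR(a,[-.917,-.399,0])
G=np.array([452.5,-169,28])+50*np.array([*c,0]); T=G+44*a
plan(P,M,T,M2,15,7)
s=get_image("side"); crop(s,310,220,100,100,6,"pics/s5.png")
```

```text
t 11.7 pos [ 469.7 -193.3   -9.3] x [-0.917 -0.4   -0.004] y [-0.182  0.424 -0.887] J [-0.32  0.65 -0.11 -0.38 -1.18  0.95] F [-0.7 -0.3 -0.5] w 85.3
1 rows; net tool-frame mm [6.  1.2 0.9] deg [-0.5  0.1 -0.2]
[0.006, 0.0012, 0.0009, -0.0089, 0.0025, -0.0028]
```

View pics/s5.png

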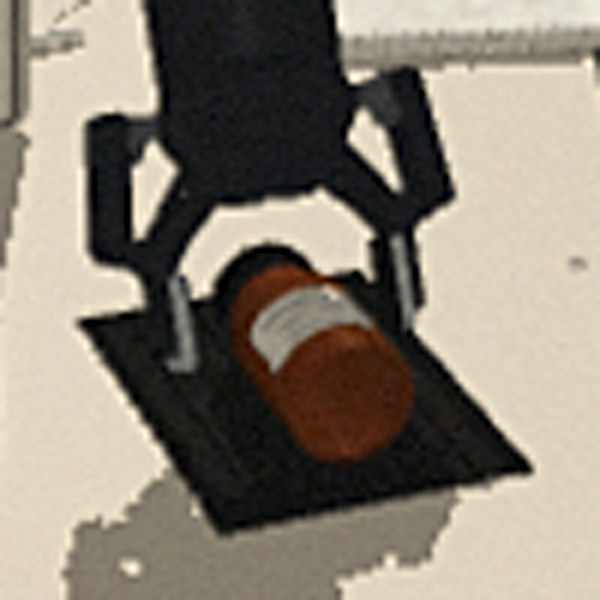

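Left pad is at (185,340), right pad at (398,290), and the bottle is between them. The gap is larger on the left, so I'll shift +5 mm along tool x and close.

Emit:
play_rows(series=[[0.005,0.001,0,0,0,0,0.0854],[0,0,0,0,0,0,0.06],[0,0,0,0,0,0,0.0],[0,0,0,0,0,0,0.0],[0,0,0,0,0,0,0.0],[0,0,0,0,0,0,0.0],[0,0,0,0,0,0,0.0],[0,0,0,0,0,0,0.0]])

```text
clock: 12.55
position: [465.7, -196.4, -9.1]
ee_rot: [-0.173, 0.836, -0.509, 0.109]
contact_force: [0.1, 0.6, 0.2]
gripper_width: 50.2
```

Emit:
play_rows(series=[[0,-0.01,0,0,0,0,0.0],[0,-0.015,0,0,0,0,0.0],[0,-0.02,0,0,0,0,0.0],[0,0,0,0,0,0,0]])

```text
clock: 12.95
position: [473.9, -216.5, 32.6]
ee_rot: [-0.173, 0.836, -0.509, 0.108]
contact_force: [0.9, -0.4, -1.0]
gripper_width: 50.3
```

Run:
```python
from h import *
P,M=show()
# target: standing, tail +y lean 62 ; rotate -90 about tool x direction; print plan
a2=lean([0,1],62); M2=toolR(a2,[-1,0,0])
plan(P,M,np.array([480,-100,150.]),M2,25,8)
```

```text
t 12.95 pos [ 473.9 -216.5   32.6] x [-0.917 -0.4   -0.005] y [-0.18   0.422 -0.888] J [-0.35  0.61 -0.05 -0.36 -1.27  0.93] F [ 0.9 -0.4 -1. ] w 50.3
12 rows; net tool-frame mm [ -52.7  -56.2 -146.4] deg [88.  24.8 -8. ]
[-0.0044, -0.0047, -0.0122, 0.128, 0.0361, -0.0117]
[-0.0039, -0.0063, -0.0117, 0.128, 0.0361, -0.0117]
[-0.0034, -0.0077, -0.0109, 0.128, 0.0361, -0.0117]
[-0.0029, -0.0091, -0.0099, 0.128, 0.0361, -0.0117]
[-0.0025, -0.0103, -0.0088, 0.128, 0.0361, -0.0117]
[-0.0021, -0.0114, -0.0075, 0.128, 0.0361, -0.0117]
[-0.0017, -0.0123, -0.006, 0.128, 0.0361, -0.0117]
[-0.0013, -0.013, -0.0044, 0.128, 0.0361, -0.0117]
[-0.0011, -0.0135, -0.0028, 0.128, 0.0361, -0.0117]
[-0.0008, -0.0137, -0.0011, 0.128, 0.0361, -0.0117]
[-0.0007, -0.0138, 0.0007, 0.128, 0.0361, -0.0117]
[-0.0005, -0.0136, 0.0024, 0.128, 0.0361, -0.0117]
```

Emit:
play_rows(series=[[0,-0.03,0,0,0,0,0.0],[0,-0.03,0,0,0,0,0.0],[-0.004,-0.005,-0.012,0.128,0.036,-0.012,0],[-0.004,-0.006,-0.012,0.128,0.036,-0.012,0],[-0.003,-0.008,-0.011,0.128,0.036,-0.012,0]])

```text
clock: 13.45
position: [486.1, -216.6, 112.5]
ee_rot: [-0.133, 0.724, -0.672, 0.079]
contact_force: [1.0, -0.2, -0.9]
gripper_width: 50.4
```

Run:
```python
from h import *
P,M=show()
s=get_image("side"); am=(s["color"][...,0].astype(int)-s["color"][...,2]>35)&(s["color"][...,0]>60)&(s["color"][...,0]>1.6*s["color"][...,2])
am[:, :300]=0; am[:180]=0; am[310:]=0; am[:,420:]=0
n,l,st,ce=cv2.connectedComponentsWithStats(am.astype(np.uint8)); print([(st[i].tolist(),ce[i].round(0)) for i in range(1,n) if st[i][4]>30], "real tip proj",proj(s,P-27*M[:,1])[0])
a2=lean([0,1],62); M2=toolR(a2,[-1,0,0])
plan(P,M,np.array([480,-100,150.]),M2,25,8)
```

```text
t 13.45 pos [ 486.1 -216.6  112.5] x [-0.952 -0.298  0.064] y [-0.086  0.062 -0.994] J [-0.15  0.37 -0.25 -0.06 -1.05  0.48] F [ 1.  -0.2 -0.9] w 50.4
[([382, 180, 18, 3, 43], array([391., 181.])), ([405, 181, 15, 6, 85], array([412., 183.])), ([323, 183, 11, 9, 65], array([328., 186.])), ([344, 213, 20, 13, 120], array([352., 218.])), ([345, 229, 26, 22, 396], array([359., 240.]))] real tip proj [353.78569415 233.36560949]
9 rows; net tool-frame mm [ -26.5  -29.6 -116.1] deg [65.7 18.  -5.4]
[-0.0029, -0.0033, -0.0129, 0.1275, 0.0348, -0.0105]
[-0.0025, -0.0049, -0.0125, 0.1275, 0.0348, -0.0105]
[-0.002, -0.0065, -0.0118, 0.1275, 0.0348, -0.0105]
[-0.0015, -0.008, -0.0109, 0.1275, 0.0348, -0.0105]
[-0.0011, -0.0093, -0.0099, 0.1275, 0.0348, -0.0105]
[-0.0006, -0.0105, -0.0087, 0.1275, 0.0348, -0.0105]
[-0.0002, -0.0115, -0.0073, 0.1275, 0.0348, -0.0105]
[0.0001, -0.0124, -0.0057, 0.1275, 0.0348, -0.0105]
[0.0004, -0.013, -0.0041, 0.1275, 0.0348, -0.0105]
```

The bottle is held: the amber blob has risen to about (359,240). I'll continue turning it upright.

Emit:
play_rows(series=[[-0.003,-0.006,-0.013,0.128,0.035,-0.01,0],[-0.003,-0.006,-0.013,0.128,0.035,-0.01,0],[-0.002,-0.007,-0.012,0.128,0.035,-0.01,0],[-0.002,-0.008,-0.011,0.128,0.035,-0.01,0],[-0.001,-0.009,-0.01,0.128,0.035,-0.01,0],[-0.001,-0.01,-0.009,0.128,0.035,-0.01,0],[0,-0.012,-0.007,0.128,0.035,-0.01,0],[0,-0.012,-0.006,0.128,0.035,-0.01,0],[0,-0.013,-0.004,0.128,0.035,-0.01,0],[0,0,0,0,0,0,0]])

```text
clock: 14.5
position: [474.1, -98.9, 155.9]
ee_rot: [0.006, -0.253, 0.967, -0.006]
contact_force: [-0.1, -0.1, -1.7]
gripper_width: 50.3
```

Run:
```python
from h import *
P,M=show()
print("real tip",P-27*M[:,1],"grasp",P-44*M[:,1])
a2=lean([0,1],62); M2=toolR(a2,[-1,0,0])
# want real grasp point at (480,-70,z 85)
plan(P,M,np.array([480,-70,85.])+44*a2,M2,25,8)
```

```text
t 14.5 pos [474.1 -98.9 155.9] x [-1.    -0.014  0.008] y [ 0.008 -0.872 -0.489] J [ 0.58  0.44 -0.79  0.88 -1.26 -1.26] F [-0.1 -0.1 -1.7] w 50.3
real tip [473.87472364 -75.30863336 169.11623491] grasp [473.73672516 -60.48292167 177.43364011]
4 rows; net tool-frame mm [ -6.5  53.6 -74.9] deg [ 1.3  0.8 -0.5]
[-0.0016, 0.0134, -0.0187, 0.0056, 0.0034, -0.0021]
[-0.0016, 0.0133, -0.0188, 0.0056, 0.0034, -0.0021]
[-0.0015, 0.0132, -0.0189, 0.0056, 0.0034, -0.0021]
[-0.0015, 0.0131, -0.019, 0.0056, 0.0034, -0.0021]
```

Emit:
play_rows(series=[[-0.002,0.013,-0.019,0.009,0.003,-0.002,0],[-0.002,0.013,-0.019,0.009,0.003,-0.002,0],[-0.001,0.013,-0.019,0.009,0.003,-0.002,0],[-0.001,0.013,-0.019,0.009,0.003,-0.002,0],[0,0,0,0,0,0,0],[0,0,0,0,0,0,0]])

```text
clock: 15.1
position: [479.2, -108.1, 59.8]
ee_rot: [0.003, -0.239, 0.971, 0.001]
contact_force: [0.1, -0.1, -1.0]
gripper_width: 50.3
```

Run:
```python
from h import *
P,M=show()
print("grasp",P-44*M[:,1],"lean",np.degrees(np.arccos(-M[2,1])))
t=get_image("top");s=get_image("side"); 
for cam,n,b in((s,"s",(290,230,100,130)),(t,"t",(300,220,60,60))):
    a,w=seen(cam,b,1); ys,xs=np.nonzero(a); print(n,len(xs),(xs.min()+b[0],xs.max()+b[0],ys.min()+b[1],ys.max()+b[1]) if len(xs) else "")
a=np.vstack([cv2.resize(s["color"][250:350,290:390,::-1],(500,500),interpolation=3)]); b=cv2.resize(t["color"][205:285,280:360,::-1],(300,300),interpolation=3)
cv2.imwrite("pics/st.png",np.hstack([a,np.vstack([b,np.zeros((200,300,3),np.uint8)])]))
for z in (10,35): print(proj(s,[*(P-44*M[:,1])[:2],z])[0])
```

```text
t 15.1 pos [ 479.2 -108.1   59.8] x [-1.     0.001  0.006] y [-0.004 -0.886 -0.464] J [ 0.53  0.63 -0.85  1.   -1.14 -1.47] F [ 0.1 -0.1 -1. ] w 50.3
grasp [479.40022672 -69.0844247   80.21766228] lean 62.32710285796776
s 12 (np.int64(305), np.int64(307), np.int64(300), np.int64(308))
t 39 (np.int64(320), np.int64(332), np.int64(257), np.int64(274))
[355.50873859 318.0152131 ]
[355.6902284 308.252955 ]
```

Emit:
play_rows(series=[[0,0.005,-0.009,0.002,0,0,0],[0,0.003,-0.006,0.002,0,0,0],[0,0,0,0,0,0,0]])

```text
clock: 15.5
position: [480.4, -107.0, 44.0]
ee_rot: [-0.0, -0.239, 0.971, 0.0]
contact_force: [-0.1, -0.2, 0.3]
gripper_width: 50.5
```

Emit:
play_rows(series=[[0,0.001,-0.003,0,0,0,0],[0,0.001,-0.002,0,0,0,0],[0,0,0,0,0,0,0]])

```text
clock: 15.8
position: [480.6, -106.3, 38.4]
ee_rot: [-0.001, -0.239, 0.971, -0.0]
contact_force: [-0.2, 0.3, -0.9]
gripper_width: 50.1
```

Emit:
play_rows(series=[[0,0.001,-0.002,0,0,0,0],[0,0,0,0,0,0,0]])

```text
clock: 16.0
position: [480.7, -106.1, 36.0]
ee_rot: [-0.001, -0.239, 0.971, -0.0]
contact_force: [0.2, -0.4, -0.4]
gripper_width: 50.2
```

Emit:
play_rows(series=[[0,0.001,-0.002,0,0,0,0],[0,0.001,-0.002,0,0,0,0],[0,0,0,0,0,0,0]])

```text
clock: 16.3
position: [480.8, -105.9, 31.3]
ee_rot: [-0.001, -0.239, 0.971, -0.0]
contact_force: [0.5, -0.3, -1.3]
gripper_width: 50.4
```

Emit:
play_rows(series=[[0,0.001,-0.002,0,0,0,0],[0,0,0,0,0,0,0]])

```text
clock: 16.5
position: [481.2, -106.5, 31.7]
ee_rot: [-0.001, -0.236, 0.972, -0.001]
contact_force: [0.0, 0.0, -2.5]
gripper_width: 50.4
```

Emit:
play_rows(series=[[0,0.001,-0.002,0,0,0,0],[0,0,0,0,0,0,0]])

```text
clock: 16.7
position: [481.5, -106.8, 31.8]
ee_rot: [-0.001, -0.233, 0.972, -0.002]
contact_force: [0.3, 0.1, -1.4]
gripper_width: 50.5
```

Run:
```python
from h import *
P,M=show(); s=read_state(); print(s["wrist_torque"],s["joint_efforts"].round(1))
print("grasp",P-44*M[:,1],"lean",np.degrees(np.arccos(-M[2,1])))
```

```text
t 16.7 pos [ 481.5 -106.8   31.8] x [-1.    -0.003 -0.003] y [ 0.004 -0.891 -0.454] J [ 0.52  0.69 -0.86  1.04 -1.11 -1.55] F [ 0.3  0.1 -1.4] w 50.5
[2.17883147 0.01912238 0.04334438] [ -0.  -38.4   3.6   0.1  -2.2   0. ]
grasp [481.36421689 -67.61788583  51.79565005] lean 63.01157112245197
```

Run:
```python
from h import *
s=get_image("side");t=get_image("top")
a=cv2.resize(s["color"][120:420,240:440,::-1],(400,600),interpolation=3); b=cv2.resize(t["color"][190:310,240:360,::-1],(400,400),interpolation=3)
cv2.imwrite("pics/v11.png",np.hstack([a,np.vstack([b,np.zeros((200,400,3),np.uint8)])]))
print(read_state()["wrist_torque"],read_state()["contact_force"])
```

```text
[1.41957948 0.14088338 0.03511767] [ 0.29326427 -0.07918768  1.25861629]
```

View pics/v11.png

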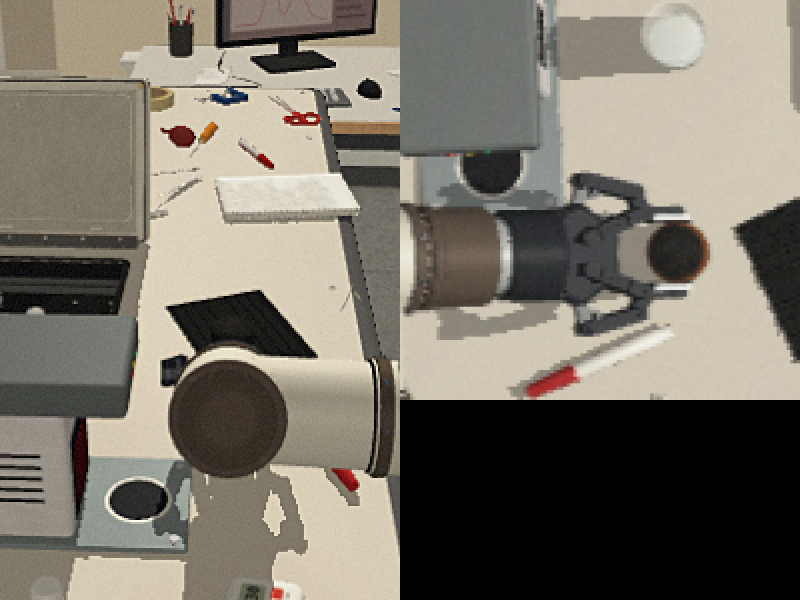

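The top view shows the bottle upright, with the cap disc at full-frame (323,266), just clear of the marker. In the side view the arm hides the bottle. I'll release it and back off along the tool.

Emit:
play_rows(series=[[0,0,0,0,0,0,0.055],[0,0,0,0,0,0,0.0854],[0,0,0,0,0,0,0.0854],[0,0,0,0,0,0,0.0854],[0,0,0,0,0,0,0.0854],[0,-0.015,0,0,0,0,0.0854],[0,-0.025,0,0,0,0,0.0854],[0,-0.03,0,0,0,0,0.0854],[0,-0.03,0,0,0,0,0.0854]])

```text
clock: 17.7
position: [477.6, -20.4, 76.5]
ee_rot: [0.001, -0.232, 0.973, 0.004]
contact_force: [0.6, 0.3, 0.3]
gripper_width: 85.5
```

Run:
```python
from h import *
P,M=show()
t=get_image("top"); g=cv2.cvtColor(t["color"],cv2.COLOR_RGB2GRAY)
print("cap pred centre from t", onz(t,(323.1,265.9),98))
for y in range(250,282): print(y,"".join(" .:#"[3-min(3,int(v)//50)] for v in g[y,300:345]))
plan(P,M,np.array([481,-60,240.]),toolR([0,0,-1],[-1,0,0]),30,7.5)
```

```text
t 17.7 pos [477.6 -20.4  76.5] x [-1.     0.007  0.005] y [-0.009 -0.892 -0.451] J [ 0.72  0.65 -0.71  0.78 -1.25 -1.4 ] F [0.6 0.3 0.3] w 85.5
cap pred centre from t [477.89962612 -72.9795616   98.        ]
250                                              
251                                              
252                                              
253                                              
254                                              
255                                              
256                     .....                  .:
257       ........... .:####:::.             .:##
258 .................:#########::           .####
259 ................:###########::          .####
260 ...............:#############::          :###
261 ...............:#############::.         :###
262 ..............:###############::          :##
263 ..............:#############:#::.         .:#
264 ..............:###############::.          .#
265 ..............:###############::.          .:
266 ..............:###############::.           .
267 ..............:###############::.     
[... 552 characters left out ...]
     
279                                              
280                                              
281                                              
9 rows; net tool-frame mm [ -2.9 -38.4 163.8] deg [-63.2  -0.2   0.5]
[-0.0003, -0.0043, 0.0182, -0.1225, -0.0004, 0.0009]
[-0.0003, -0.0065, 0.0175, -0.1225, -0.0004, 0.0009]
[-0.0003, -0.0086, 0.0166, -0.1225, -0.0004, 0.0009]
[-0.0003, -0.0105, 0.0154, -0.1225, -0.0004, 0.0009]
[-0.0003, -0.0123, 0.014, -0.1225, -0.0004, 0.0009]
[-0.0003, -0.014, 0.0124, -0.1225, -0.0004, 0.0009]
[-0.0003, -0.0154, 0.0106, -0.1225, -0.0004, 0.0009]
[-0.0003, -0.0166, 0.0087, -0.1225, -0.0004, 0.0009]
[-0.0004, -0.0175, 0.0066, -0.1225, -0.0004, 0.0009]
```

Emit:
play_rows(series=[[0,-0.018,0.035,0,0,0,0.0854],[0,-0.018,0.035,0,0,0,0.0854],[0,-0.018,0.035,0,0,0,0.0854],[0,-0.018,0.035,0,0,0,0.0854],[0,0,0,-0.12,0,0,0.0854],[0,0,0,-0.12,0,0,0.0854],[0,0,0,-0.12,0,0,0.0854],[0,0,0,-0.12,0,0,0.0854],[0,0,0,-0.12,0,0,0.0854],[0,0,0,-0.12,0,0,0.0854]])

```text
clock: 18.75
position: [480.7, -10.8, 239.5]
ee_rot: [0.004, -0.571, 0.821, -0.004]
contact_force: [0.4, -0.7, -0.5]
gripper_width: 85.3
```

Run:
```python
from h import *
P,M=show()
s=get_image("side");t=get_image("top"); box=(325,262,60,70)
a,w=seen(s,box,1)
for r,(x,y) in enumerate(zip(a,w)): print(box[1]+r,"".join("W" if j else "a" if i else "." for i,j in zip(x,y))) if r%2==0 else 0
print(proj(s,[478,-73,0])[0],proj(s,[478,-73,98])[0])
```

```text
t 18.75 pos [480.7 -10.8 239.5] x [-1.    -0.011  0.001] y [ 0.002 -0.349 -0.937] J [ 0.52  0.14 -0.4   0.33 -1.22 -0.66] F [ 0.4 -0.7 -0.5] w 85.3
262 WWWWWWWWWWWWWWWWWWWWWWWWWWWWWWWWWWWWWWWWWWWWWWWWWWWWWWWWWWWW
264 WWWWWWWWWWWWWWWWWWWWWWWWWWWWWWWWWWWWWWWWWWWWWWWWWWWWWWWWWWWW
266 WWWWWWWWWWWWWWWWWWWWWWWWWWWWWWWWWWW...........WWWWWWWWWWWWWW
268 WWWWWWWWWWWWWWWWWWWWWWWW........................WWWWWWWWWWWW
270 WWWWWWWWWWWWW.....................................WWWWWWWWWW
272 WW..................................................WWWWWWWW
274 .....................................................WWWWWWW
276 .......................................................WWWWW
278 W........................................................WWW
280 WW.........................................................W
282 WWWW........................................................
284 WWWWW.......................................................
286 WWWWWW......................................................
288 WWWWWWWW....................................................
290 WWWWWWWWW.............................
[... 678 characters left out ...]
WWWWWWWWWWWWWWWWWWWWWWW...W.WWWWW.WWWWa.aaWWWWWWWWWWWWWWWWW
314 WWWWWWWWWWWWWWWWWWWWWWWWWWWWWWWWWWWWWWW..aaWWWWWWWWWWWWWWWWW
316 WWWWWWWWWWWWWWWWWWW.WWWWWWWWWWWWWWWWWWWa.aaWWWWWWWWWWWWWWWWW
318 WWWWWWWWWWWWWWWWWW..WWWWWWWWWWWWWWWWWWWa.a.WWWWWWWWWWWWWWWWW
320 WWWWWWWWWWWWWWWWWWWaaaWWWWWWWWWWWWWWWWWaaa.WWWWWWWWWWWWWWWWW
322 WWWWWWWWWWWWWWWWWW.aaaaaaa.WWWWWWW.aaaaaa..WWWWWWWWWWWWWWWWW
324 WWWWWWWWWWWWWWWWWWW.aaaaaaaaaaaaaaaaaaaaaa.WWWWWWWWWWWWWWWWW
326 WWWWWWWWWWWWWWWWWWWW..aaaaaaaaaaaaaaaaaa.W.WWWWWWWWWWWWWWWWW
328 WWWWWWWWWWWWWWWWWWWWWWWW...aaaaaaaa...WWWW.WWWWWWWWWWWWWWWWW
330 WWWWWWWWWWWWWWWWWW.WWWWWWWWWWWWWWWWWWWWWWW.WWWWWWWWWWWWWWWWW
[356.12785611 320.80530708] [356.87954185 281.66489487]
```

The bottle stands, and the side view shows the label clearly, turned left (towards +x). I'll fit its azimuth and position precisely.

```bash
cat >> h.py <<'E'
def UP(az): # label looks along azimuth az
    x=-np.array([np.cos(az),np.sin(az),0]); z=np.array([0,0,1.]); return np.c_[x,np.cross(z,x),z]
def fit_up(s,p0,z0=0,box=(330,285,55,55)):
    S=4; amb,wh=seen(s,box,S)
    def cost(p,v=0):
        o=np.array([p[0],p[1],z0]);B=UP(p[2])
        body=mask(s,body_pts(o,B)[:],box,S); lab=pmask(s,label_poly(o,B,s),box,S)
        # outside body & below: bench white; inside body: label white, rest not white
        k=cv2.erode(body.astype(np.uint8),np.ones((3,3)))>0
        dil=cv2.dilate(body.astype(np.uint8),np.ones((13,13)))>0
        yy=np.arange(body.shape[0])[:,None]; low=yy>(proj(s,[p[0],p[1],z0+34])[0][1]-box[1])*S
        e1=((lab^wh)&k).sum(); e2=(~wh&dil&~body&low).sum()*0.3+(amb&~body&low).sum()
        return (e1,e2) if v else (e1+e2)/body.sum()
    r=differential_evolution(cost,[(p0[0]-8,p0[0]+8),(p0[1]-10,p0[1]+10),(p0[2]-1,p0[2]+1)],seed=2,maxiter=50,popsize=14)
    prof=[(d,round(cost([r.x[0],r.x[1],r.x[2]+np.radians(d)]),4)) for d in range(-12,13,3)]
    return r.x,r.fun,prof
E
python3 - <<'E'
from h import *
s=get_image("side")
p,f,prof=fit_up(s,[478,-73,np.radians(68)])
print(p,np.degrees(p[2]),f,prof)
cv2.imwrite("pics/up.png",over(s,np.array([p[0],p[1],0]),UP(p[2]),(330,280,55,60),10))
g=s["color"].astype(int)
for y in (314,316,318): print(y,g[y,340:372,0].tolist(),g[y,340:372,2].tolist())
show()
E
```

```text
[480.19365013 -67.98971062   1.12808813] 64.63468870760873 0.02368102288021534 [(-12, np.float64(0.0502)), (-9, np.float64(0.0421)), (-6, np.float64(0.0357)), (-3, np.float64(0.0294)), (0, np.float64(0.0237)), (3, np.float64(0.0294)), (6, np.float64(0.0361)), (9, np.float64(0.0411)), (12, np.float64(0.0478))]
314 [224, 226, 240, 128, 124, 157, 142, 142, 141, 154, 164, 168, 167, 165, 165, 167, 164, 165, 163, 168, 177, 167, 170, 169, 89, 59, 73, 109, 226, 230, 225, 223] [189, 192, 203, 95, 105, 134, 121, 123, 120, 134, 146, 145, 143, 140, 144, 146, 144, 144, 145, 147, 152, 146, 149, 150, 55, 6, 22, 56, 191, 197, 191, 188]
316 [227, 230, 237, 131, 125, 153, 156, 153, 146, 134, 133, 141, 148, 140, 150, 141, 134, 135, 135, 137, 161, 163, 168, 147, 76, 57, 68, 126, 222, 230, 224, 222] [192, 192, 203, 96, 106, 134, 137, 132, 125, 114, 115, 122, 130, 119, 128, 127, 117, 113, 115, 112, 136, 140, 147, 121, 38, 6, 12, 77, 188, 195, 190, 185]
318 [225, 229, 241, 130, 100, 157, 155, 127, 134, 146, 153, 160, 163, 170, 172, 163, 162, 165, 165, 168, 171, 168, 170, 150, 90, 63, 72, 147, 226, 230, 222, 224] [191, 194, 209, 87, 75, 136, 138, 111, 113, 125, 131, 135, 138, 146, 149, 141, 138, 144, 141, 145, 150, 145, 151, 117, 37, 6, 20, 97, 190, 194, 187, 188]
t 18.9 pos [480.9 -12.  240.2] x [-1.    -0.007  0.   ] y [ 0.002 -0.353 -0.936] J [ 0.52  0.14 -0.41  0.33 -1.23 -0.66] F [ 0.4  0.3 -0.1] w 85.4
```

View pics/up.png

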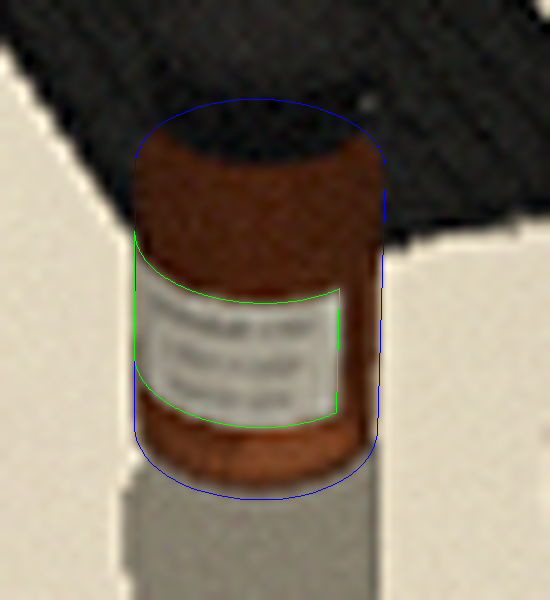

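The overlay matches well: label azimuth 64.6° (±3), bottle at about (479,-70.5). That used my last picture, so from here the checks are numeric. Grasp 2 comes in with the tail azimuth at 244.6° and the tool leaning 45°.

Run:
```python
from h import *
P,M=show()
az=np.radians(64.6); u=np.array([np.cos(az),np.sin(az)]); a=lean(-u,45); M2=toolR(a,[-u[1],u[0],0])
G=np.array([479,-70.5,54]); print(G-76*a)
plan(P,M,G-76*a+[-20,-40,110],M2,35,7.5)
```

```text
t 18.9 pos [480.9 -12.  240.2] x [-1.    -0.007  0.   ] y [ 0.002 -0.353 -0.936] J [ 0.52  0.14 -0.41  0.33 -1.23 -0.66] F [ 0.4  0.3 -0.1] w 85.4
[ 455.94897644 -119.04534286  107.74011537]
10 rows; net tool-frame mm [ 46.   72.8 129.4] deg [-64.5  26.6   5.7]
[0.0046, 0.0073, 0.0129, -0.1126, 0.0465, 0.01]
[0.004, 0.0057, 0.0139, -0.1126, 0.0465, 0.01]
[0.0034, 0.0041, 0.0146, -0.1126, 0.0465, 0.01]
[0.0028, 0.0024, 0.0151, -0.1126, 0.0465, 0.01]
[0.0021, 0.0006, 0.0154, -0.1126, 0.0465, 0.01]
[0.0014, -0.0011, 0.0154, -0.1126, 0.0465, 0.01]
[0.0006, -0.0029, 0.0153, -0.1126, 0.0465, 0.01]
[-0.0001, -0.0046, 0.0149, -0.1126, 0.0465, 0.01]
[-0.0008, -0.0062, 0.0142, -0.1126, 0.0465, 0.01]
[-0.0016, -0.0077, 0.0134, -0.1126, 0.0465, 0.01]
```

Emit:
play_rows(series=[[0.005,0.007,0.013,-0.113,0.047,0.01,0.0854],[0.004,0.006,0.014,-0.113,0.047,0.01,0.0854],[0.003,0.004,0.015,-0.113,0.047,0.01,0.0854],[0.003,0.002,0.015,-0.113,0.047,0.01,0.0854],[0.002,0.001,0.015,-0.113,0.047,0.01,0.0854],[0.001,-0.001,0.015,-0.113,0.047,0.01,0.0854],[0.001,-0.003,0.015,-0.113,0.047,0.01,0.0854],[0,-0.005,0.015,-0.113,0.047,0.01,0.0854],[-0.001,-0.006,0.014,-0.113,0.047,0.01,0.0854],[-0.002,-0.008,0.013,-0.113,0.047,0.01,0.0854]])

```text
clock: 19.9
position: [431.3, -155.5, 207.2]
ee_rot: [0.197, 0.907, -0.36, -0.095]
contact_force: [1.2, -0.0, -0.7]
gripper_width: 85.4
```

Run:
```python
from h import *
P,M=show()
az=np.radians(64.6); u=np.array([np.cos(az),np.sin(az)]); a=lean(-u,45); M2=toolR(a,[-u[1],u[0],0])
G=np.array([479,-70.5,54]); print(G-76*a)
plan(P,M,G-76*a,M2,35,7.5)
```

```text
t 19.9 pos [ 431.3 -155.5  207.2] x [-0.904  0.426  0.029] y [ 0.29   0.662 -0.691] J [-0.61  0.27 -0.15 -0.8  -1.42  0.39] F [ 1.2 -0.  -0.7] w 85.4
[ 455.94897644 -119.04534286  107.74011537]
4 rows; net tool-frame mm [ -9.6 100.   41.6] deg [ 1.3 -1.1  1.3]
[-0.0024, 0.025, 0.0104, 0.0055, -0.0047, 0.0057]
[-0.0022, 0.0251, 0.0103, 0.0055, -0.0047, 0.0057]
[-0.002, 0.0251, 0.0101, 0.0055, -0.0047, 0.0057]
[-0.0018, 0.0252, 0.01, 0.0055, -0.0047, 0.0057]
```

Emit:
play_rows(series=[[-0.002,0.025,0.01,0.005,-0.005,0.006,0.0854],[-0.002,0.025,0.01,0.005,-0.005,0.006,0.0854],[-0.002,0.025,0.01,0.005,-0.005,0.006,0.0854],[-0.002,0.02,0.01,0.005,-0.005,0.006,0.0854],[0,0,0,0,0,0,0.0854],[0,0,0,0,0,0,0.0854]])

```text
clock: 20.5
position: [444.4, -124.0, 96.3]
ee_rot: [0.201, 0.901, -0.37, -0.103]
contact_force: [1.1, 0.0, 0.7]
gripper_width: 85.6
```

Run:
```python
from h import *
P,M=show()
az=np.radians(64.6); u=np.array([np.cos(az),np.sin(az)]); a=lean(-u,45); M2=toolR(a,[-u[1],u[0],0])
G=np.array([479,-70.5,54]); print(G-76*a)
plan(P,M,G+44*a,M2,35,7.5)
s=get_image("side"); Q=P-13*M[:,1]
print({k:[proj(s,Q-k*M[:,1]+j*M[:,0])[0].round(1).tolist() for j in(43,-43)] for k in (0,23,29)})
g=cv2.cvtColor(s["color"],cv2.COLOR_RGB2GRAY)
for y in range(225,300): print(y,"".join(" .:#"[3-min(3,int(v)//50)] for v in g[y,315:400]))
```

```text
t 20.5 pos [ 444.4 -124.    96.3] x [-0.898  0.438  0.037] y [ 0.286  0.646 -0.708] J [-0.54  0.39 -0.27 -0.85 -1.19  0.52] F [1.1 0.  0.7] w 85.6
[ 455.94897644 -119.04534286  107.74011537]
4 rows; net tool-frame mm [-10.  118.3 -15.3] deg [-0.1 -1.9  1.1]
[-0.0025, 0.0296, -0.0038, -0.0004, -0.0084, 0.0046]
[-0.0024, 0.0296, -0.0038, -0.0004, -0.0084, 0.0046]
[-0.0023, 0.0296, -0.0038, -0.0004, -0.0084, 0.0046]
[-0.0022, 0.0296, -0.0037, -0.0004, -0.0084, 0.0046]
{0: [[393.3, 269.1], [357.0, 261.0]], 23: [[396.4, 259.1], [360.2, 251.4]], 29: [[397.2, 256.5], [361.0, 248.9]]}
225                                     .   :############################################
226       .                             .  .:############################################
227 .    ....                           ... .########################:###################
228 ....  .                             ...  :######################: .##################
229 . .                                  .....:###################::....:################
230                                      .....:#################:.
[... 5531 characters left out ...]
       .##########################################################      
293                      :#########################################################:     
294                       :#########################################################:    
295                       .##########################################################:   
296                        :##########################################################:  
297                         :##########################################################. 
298                         .##########################################################: 
299                          :##################################################:::....
```

Run:
```python
from h import *
P,M=show()
t=get_image("top"); Q=P-13*M[:,1]
print({k:[proj(t,Q-k*M[:,1]+j*M[:,0])[0].round(1).tolist() for j in(43,-43)] for k in (0,26,50)},"bottle",proj(t,[479,-70.5,98])[0])
g=cv2.cvtColor(t["color"],cv2.COLOR_RGB2GRAY)
for y in range(240,310): print(y,"".join(" .:#"[3-min(3,int(v)//50)] for v in g[y,305:400]))
```

```text
t 20.55 pos [ 444.4 -123.9   96.4] x [-0.898  0.439  0.036] y [ 0.287  0.646 -0.708] J [-0.54  0.39 -0.27 -0.85 -1.19  0.52] F [ 0.7  0.1 -0.2] w 85.3
{0: [[338.6, 293.3], [351.6, 264.6]], 26: [[344.9, 296.2], [358.1, 267.1]], 50: [[350.8, 298.9], [364.1, 269.5]]} bottle [322.18619715 265.52213232]
240                                                                          .:####################
241                                                                        .:#################:####
242                                                                      .:#######################:
243                                                                   .::#########################:
244                                                                 .:###########################::
245                                                               .:#############################::
246                                                             .:################################:
247                                                           .:###############################:##:

[... 5484 characters left out ...]
....           
303                                            .:#########################:............            
304                                              .:#######################:...........             
305                                               .:###########:::::#####:............             
306                                                .########:..    .####::...........              
307                                                .######:.       .:##::...........               
308                                                :######        .:::::............               
309           . .                                 :#######    ..:::::::.............
```

Top view finger pads sit at (344.5,297) and (357.5,265.5), against (344.9,296.2) and (358.1,267.1) predicted with a 26 mm axial bias. The bias is axial, so I'll approach.

Emit:
play_rows(series=[[-0.006,0,-0.008,0,-0.012,0.006,0.0854],[-0.004,0.01,-0.006,0,-0.012,0.006,0.0854],[-0.002,0.02,-0.003,0,-0.008,0.005,0.0854],[0,0.02,0,0,0,0,0.0854],[0,0,0,0,0,0,0.0854]])

```text
clock: 21.1
position: [482.1, -86.5, 78.0]
ee_rot: [0.206, 0.9, -0.376, -0.077]
contact_force: [-1.0, 0.4, -0.3]
gripper_width: 85.3
```

```bash
cat > g2.py <<'E'
from h import *
P,M=show()
az=np.radians(64.6); u=np.array([np.cos(az),np.sin(az)]); a=lean(-u,45); M2=toolR(a,[-u[1],u[0],0])
G=np.array([479,-70.5,54])
plan(P,M,G+43*a,M2,15,7.5)
E
python3 g2.py
```

```text
t 21.1 pos [482.1 -86.5  78. ] x [-0.903  0.429 -0.016] y [ 0.313  0.632 -0.708] J [-0.45  0.42 -0.28 -0.92 -1.09  0.55] F [-1.   0.4 -0.3] w 85.3
5 rows; net tool-frame mm [10.5 69.1  7.4] deg [-0.1  0.6 -0.7]
[0.0021, 0.0138, 0.0015, -0.0004, 0.0022, -0.0023]
[0.0021, 0.0138, 0.0015, -0.0004, 0.0022, -0.0023]
[0.002, 0.0138, 0.0015, -0.0004, 0.0022, -0.0023]
[0.002, 0.0138, 0.0015, -0.0004, 0.0022, -0.0023]
[0.002, 0.0138, 0.0015, -0.0004, 0.0022, -0.0023]
```

Emit:
play_rows(series=[[0.005,0,0.004,0,0.005,-0.006,0.0854],[0.003,0.008,0.002,0,0.003,-0.003,0.0854],[0,0.01,0,0,0,0,0.0854],[0,0,0,0,0,0,0.0854],[0,0,0,0,0,0,0.0854]])

```text
clock: 21.6
position: [479.4, -75.7, 61.6]
ee_rot: [0.204, 0.9, -0.375, -0.081]
contact_force: [0.4, -0.1, -0.9]
gripper_width: 85.6
```

```bash
python3 g2.py
```

```text
t 21.6 pos [479.4 -75.7  61.6] x [-0.904  0.428 -0.008] y [ 0.307  0.635 -0.709] J [-0.44  0.44 -0.3  -0.94 -1.06  0.58] F [ 0.4 -0.1 -0.9] w 85.6
4 rows; net tool-frame mm [ 2.8 51.6  2. ] deg [-0.2  0.4 -0.3]
[0.0007, 0.0129, 0.0005, -0.0007, 0.0016, -0.0013]
[0.0007, 0.0129, 0.0005, -0.0007, 0.0016, -0.0013]
[0.0007, 0.0129, 0.0005, -0.0007, 0.0016, -0.0013]
[0.0007, 0.0129, 0.0005, -0.0007, 0.0016, -0.0013]
```

Emit:
play_rows(series=[[0.001,0.01,0.001,0,0.002,-0.002,0.0854],[0.001,0.01,0,0,0.002,-0.001,0.0854],[0,0.01,0,0,0,0,0.0854],[0,0.008,0,0,0,0,0.0854],[0,0,0,0,0,0,0.0854],[0,0,0,0,0,0,0.0854]])

```text
clock: 22.2
position: [489.8, -49.2, 31.1]
ee_rot: [0.203, 0.901, -0.375, -0.083]
contact_force: [-0.4, 0.4, 0.0]
gripper_width: 85.6
```

```bash
python3 g2.py
python3 - <<'E'
from h import *
t=get_image("top")
g=cv2.cvtColor(t["color"],cv2.COLOR_RGB2GRAY); P,M=show()
Q=P-13*M[:,1]
print({k:[proj(t,Q-k*M[:,1]+j*M[:,0])[0].round(1).tolist() for j in(43,-43)] for k in (26,)})
for y in range(240,295): print(y,"".join(" .:#"[3-min(3,int(v)//50)] for v in g[y,300:365]))
E
```

```text
t 22.2 pos [489.8 -49.2  31.1] x [-0.903  0.429 -0.002] y [ 0.304  0.636 -0.709] J [-0.39  0.49 -0.32 -0.99 -1.    0.62] F [-0.4  0.4  0. ] w 85.6
1 rows; net tool-frame mm [0.6 9.9 0.6] deg [-0.2  0.1 -0.1]
[0.0006, 0.0099, 0.0006, -0.0031, 0.0015, -0.0016]
t 22.25 pos [489.7 -49.2  31.1] x [-0.903  0.429 -0.002] y [ 0.304  0.636 -0.709] J [-0.39  0.49 -0.32 -0.99 -1.    0.62] F [ 0.2  0.6 -0.2] w 85.6
{26: [[317.7, 280.1], [330.1, 252.1]]}
240                                                           ......:
241                                                            ......
242                                                            ......
243                                                            ......
244                                                             .....
245                                                             .....
246                                            .::.             .....
247                                            :###:.            ....
248                                           .:#####:.         .:...
249                     
[... 2488 characters left out ...]
....   
285 ......           .:###:::######################:..............   
286 .....              .###########################:...............  
287 .....          ..   .::#######################::..............   
288 ....          ....     .######################:..............    
289 ...        ....         .##########.. :#######:..............    
290 .       ....            :#######..    .:#####:..............     
291 .    .....              :#####:.      .:#::::..............      
292 ..  ....               :######:    .:::::::...............       
293 ......                .#######:.  :#::::::: ..............       
294 ......                .###########:#:::::::...............
```

The bottle is centred between the tips, with the palm about 20 mm clear of the cap. Advance 10 mm, close and lift.

Emit:
play_rows(series=[[0.001,0.006,0,0,0,0,0.0854],[0,0.003,0,0,0,0,0.0854],[0,0,0,0,0,0,0.0854],[0,0,0,0,0,0,0.06],[0,0,0,0,0,0,0],[0,0,0,0,0,0,0],[0,0,0,0,0,0,0],[0,0,0,0,0,0,0],[0,0,0,0,0,0,0]])

```text
clock: 23.15
position: [492.5, -43.8, 25.3]
ee_rot: [0.204, 0.9, -0.375, -0.082]
contact_force: [0.2, -0.4, 0.6]
gripper_width: 50.0
```

Run:
```python
from h import *
P,M=show(); s=get_image("side"); np.save("gpose.npy",np.c_[M,P])
p,f,prof=fit_up(s,[479,-70,np.radians(64.6)]); print(p,np.degrees(p[2]),f)
print("lift dir in tool per 10mm",(M.T@[0,0,.01]).round(4))
```

```text
t 23.15 pos [492.5 -43.8  25.3] x [-0.903  0.43  -0.005] y [ 0.306  0.635 -0.71 ] J [-0.38  0.5  -0.33 -1.   -0.99  0.63] F [ 0.2 -0.4  0.6] w 50.0
[479.12325029 -67.19403674   1.13119147] 64.81249707475745 0.026421944332392092
lift dir in tool per 10mm [-0.0001 -0.0071 -0.007 ]
```

The bottle is gripped (width 50) and the label fit still gives 64.8°, with the tool heading at 64.3°. Next: lift, turn about -64° in yaw, and go to a point in front of the reader.

Emit:
play_rows(series=[[0,-0.008,-0.008,0,0,0,0],[0,-0.014,-0.014,0,0,0,0],[0,-0.014,-0.014,0,0,0,0],[0,-0.008,-0.008,0,0,0,0],[0,0,0,0,0,0,0]])

```text
clock: 23.7
position: [491.3, -43.4, 90.6]
ee_rot: [0.204, 0.9, -0.376, -0.084]
contact_force: [0.0, -0.5, -1.3]
gripper_width: 50.0
```

```bash
cat > fin.py <<'E'
import sys
from h import *
# usage: fin.py dx(from spot, reader x) dy dz(foot above plate) [mm deg]
dx,dy,dz=map(float,sys.argv[1:4]); mm,dg=(float(v) for v in sys.argv[4:6]) if len(sys.argv)>4 else (30,7)
A=np.load("gpose.npy"); M0,P0=A[:,:3],A[:,3]; b0=np.array([478.8,-70,0]); lab=np.radians(64.7)
spot=np.array([562.1,91.5,6]); yr=.0149
Rz=R.from_euler("z",yr-lab).as_matrix(); X=R.from_euler("z",yr).as_matrix()
T=spot+X@[dx,dy,dz]+Rz@(P0-b0); M2=Rz@M0
P,M=show(); Bn=R.from_matrix(M@M0.T); print("err vs final rot deg",np.degrees(R.from_matrix(M2@M.T).as_rotvec()).round(2)); 
foot=P-M@M0.T@(P0-b0); print("foot now rel spot (reader axes)",(X.T@(foot-spot)).round(1),"bottle tilt axis",(M@M0.T)[:,2].round(3))
plan(P,M,T,M2,mm,dg)
E
python3 fin.py -130 0 55
```

```text
t 23.7 pos [491.3 -43.4  90.6] x [-0.903  0.43  -0.003] y [ 0.304  0.635 -0.71 ] J [-0.36  0.38 -0.3  -0.94 -1.06  0.47] F [ 0.  -0.5 -1.3] w 50.0
err vs final rot deg [ -0.09  -0.14 -63.85]
foot now rel spot (reader axes) [ -86.9 -159.8   59.4] bottle tilt axis [0.003 0.    1.   ]
10 rows; net tool-frame mm [ 83.6  78.  -72.9] deg [ 0.2 45.2 45.1]
[0.0084, 0.0078, -0.0073, 0.0004, 0.079, 0.0786]
[0.0095, 0.0071, -0.0066, 0.0004, 0.079, 0.0786]
[0.0105, 0.0063, -0.0058, 0.0004, 0.079, 0.0786]
[0.0114, 0.0054, -0.0049, 0.0004, 0.079, 0.0786]
[0.0121, 0.0045, -0.004, 0.0004, 0.079, 0.0786]
[0.0127, 0.0035, -0.003, 0.0004, 0.079, 0.0786]
[0.0132, 0.0025, -0.002, 0.0004, 0.079, 0.0786]
[0.0135, 0.0015, -0.0009, 0.0004, 0.079, 0.0786]
[0.0136, 0.0004, 0.0001, 0.0004, 0.079, 0.0786]
[0.0135, -0.0007, 0.0012, 0.0004, 0.079, 0.0786]
```

Emit:
play_rows(series=[[0.008,0.008,-0.007,0,0.079,0.079,0],[0.01,0.007,-0.007,0,0.079,0.079,0],[0.01,0.006,-0.006,0,0.079,0.079,0],[0.011,0.005,-0.005,0,0.079,0.079,0],[0.012,0.004,-0.004,0,0.079,0.079,0],[0.013,0.003,-0.003,0,0.079,0.079,0],[0.013,0.002,-0.002,0,0.079,0.079,0],[0.013,0.001,-0.001,0,0.079,0.079,0],[0.013,0,0,0,0.079,0.079,0],[0,0,0,0,0,0,0]])

```text
clock: 24.7
position: [457.4, 70.8, 75.2]
ee_rot: [0.591, 0.71, -0.292, -0.246]
contact_force: [0.2, -1.7, -2.1]
gripper_width: 50.2
```

```bash
python3 fin.py -110 0 14 25 7
```

```text
t 24.7 pos [457.4  70.8  75.2] x [-0.18   0.984  0.004] y [ 0.696  0.13  -0.706] J [-0.04  0.11 -0.73 -1.81 -0.16  0.4 ] F [ 0.2 -1.7 -2.1] w 50.2
err vs final rot deg [-0.56  0.23 -9.7 ]
foot now rel spot (reader axes) [-134.2  -22.7   43.8] bottle tilt axis [-0.003 -0.01   1.   ]
2 rows; net tool-frame mm [13.5 40.4  2.1] deg [0.3 6.5 7.2]
[0.0068, 0.0202, 0.001, 0.0025, 0.0566, 0.0631]
[0.008, 0.0197, 0.0014, 0.0025, 0.0566, 0.0631]
```

Joint 5 is at its limit (-0.16) here, near a wrist singularity. I'll fit a kinematic model from the logged joint/pose pairs to choose a feasible lean for the placement.

```bash
cat > kin.py <<'E'
from h import *
D="""154.5 605.5 203.5|-0.247 -0.969 0|0 0 -1|1.58 0.3855 0.0066 0 -1.194 -0.2586
154 602.6 310.1|-0.248 -0.969 0.015|-0.002 -0.015 -1|1.58 0.34 0.2 0 -1.45 -0.26
476.2 -249.4 321.8|-0.906 -0.422 -0.02|0.018 0.008 -1|-0.19 0.17 0 -0.01 -1.39 0.63
500.6 -268.5 151|-0.919 -0.394 -0.019|-0.168 0.435 -0.885|-0.42 0.56 0.19 -0.34 -1.56 0.89
470.5 -231.6 29.7|-0.92 -0.391 0.035|-0.225 0.451 -0.863|-0.38 0.65 0 -0.35 -1.35 0.93
489.8 -260.2 87.6|-0.92 -0.392 0.015|-0.201 0.439 -0.876|-0.41 0.61 0.11 -0.33 -1.46 0.91
501.3 -90.7 120.1|-1 0.007 -0.006|0.006 -0.004 -1|0.14 0.27 -0.4 0.01 -0.9 -0.15
509.9 -98.7 -2.4|-1 0.02 -0.019|0.019 -0.001 -1|0.12 0.45 -0.51 0.01 -0.59 -0.15
510.6 -98.7 -22.9|-1 0.02 -0.02|0.02 -0.001 -1|0.12 0.49 -0.53 0.01 -0.54 -0.15
486.1 -241.4 85.6|-0.909 -0.418 -0.01|-0.193 0.441 -0.876|-0.39 0.59 0.07 -0.35 -1.43 0.94
469.7 -193.3 -9.3|-0.917 -0.4 -0.004|-0.182 0.424 -0.887|-0.32 0.65 -0.11 -0.38 -1.18 0.95
486.1 -216.6 112.5|-0.952 -0.298 0.064|-0.086 0.062 -0.994|-0.15 0.37 -0.25 -0.06 -1.05 0.48
474.1 -98.9 155.9|-1 -0.014 0.008|0.008 -0.872 -0.489|0.58 0.44 -0.79 0.88 -1.26 -1.26
479.2 -108.1 59.8|-1 0.001 0.006|-0.004 -0.886 -0.464|0.53 0.63 -0.85 1.0 -1.14 -1.47
481.5 -106.8 31.8|-1 -0.003 -0.003|0.004 -0.891 -0.454|0.52 0.69 -0.86 1.04 -1.11 -1.55
477.6 -20.4 76.5|-1 0.007 0.005|-0.009 -0.892 -0.451|0.72 0.65 -0.71 0.78 -1.25 -1.4
480.9 -12 240.2|-1 -0.007 0|0.002 -0.353 -0.936|0.52 0.14 -0.41 0.33 -1.23 -0.66
431.3 -155.5 207.2|-0.904 0.426 0.029|0.29 0.662 -0.691|-0.61 0.27 -0.15 -0.8 -1.42 0.39
444.4 -124 96.3|-0.898 0.438 0.037|0.286 0.646 -0.708|-0.54 0.39 -0.27 -0.85 -1.19 0.52
482.1 -86.5 78|-0.903 0.429 -0.016|0.313 0.632 -0.708|-0.45 0.42 -0.28 -0.92 -1.09 0.55
489.8 -49.2 31.1|-0.903 0.429 -0.002|0.304 0.636 -0.709|-0.39 0.49 -0.32 -0.99 -1.0 0.62
492.5 -43.8 25.3|-0.903 0.43 -0.005|0.306 0.635 -0.71|-0.38 0.5 -0.33 -1.0 -0.99 0.63
491.3 -43.4 90.6|-0.903 0.43 -0.003|0.304 0.635 -0.71|-0.36 0.38 -0.3 -0.94 -1.06 0.47
457.4 70.8 75.2|-0.18 0.984 0.004|0.696 0.13 -0.706|-0.04 0.11 -0.73 -1.81 -0.16 0.4"""
rows=[[np.array(list(map(float,p.split()))) for p in l.split("|")] for l in D.split("\n")]
AX=np.array([[0,0,1],[0,1,0],[0,-1,0],[1,0,0],[0,-1,0],[1,0,0]],float)
def unpack(v):
    w=[];
    for i in range(6):
        a=AX[i]; e=np.eye(3)[[j for j in range(3) if abs(a[j])<.5]]; d=a+v[2*i]*e[0]+v[2*i+1]*e[1]; w.append(d/np.linalg.norm(d))
    q=np.zeros((6,3)); q[1:]=v[12:27].reshape(5,3)*1000
    return np.array(w),q,R.from_rotvec(v[27:30]),v[30:33]*1000
def fk(v,J):
    w,q,R0,p=unpack(v); Rm=R0
    for i in range(5,-1,-1):
        r=R.from_rotvec(w[i]*J[i]); p=q[i]+r.apply(p-q[i]); Rm=r*Rm
    return p,Rm.as_matrix()
if __name__=="__main__":
    T=[(P,toolR(y,x)) for P,x,y,J in rows]
    def res(v):
        o=[]
        for (P,M),r in zip(T,rows):
            p,m=fk(v,r[3]); o+=list((p-P)/3)+list((m-M)[:,:2].ravel()/.006)
        return np.r_[o,v[:12]/.3,(v[12:27]-q0)/.6]
    best=None
    for yaw0 in(0,-.27):
      for l in((.35,.3,.3),(.45,.45,.25)):
        q0=np.array([[0,0,l[0]*.7],[0,0,l[0]*.7+l[1]],[0,0,l[0]*.7+l[1]],[l[1],0,l[0]*.7+l[1]],[l[1],0,l[0]*.7+l[1]]]).ravel()
        # zero config tool points +x: y_tool=+x, x_tool=+z
        R0=R.from_matrix(toolR([1,0,0],[0,0,1])); v0=np.r_[np.zeros(12),q0,R0.as_rotvec(),l[1]+l[2],0,l[0]*.7+l[1]]
        s=least_squares(res,v0,loss="soft_l1",max_nfev=400); print(yaw0,l,s.cost)
        if best is None or s.cost<best.cost: best=s
    v=best.x; np.save("kin.npy",v)
    e=[np.r_[fk(v,r[3])[0]-P,np.degrees(np.linalg.norm(R.from_matrix(fk(v,r[3])[1].T@M).as_rotvec()))] for (P,M),r in zip(T,rows)]
    print(np.abs(e).max(0),np.abs(e).mean(0)); w,q,R0,p=unpack(v); print(w.round(3),q.round(0),p.round(0))
E
time python3 kin.py
```

```text
0 (0.35, 0.3, 0.3) 5112.709211452186
0 (0.45, 0.45, 0.25) 3601.278440700382
-0.27 (0.35, 0.3, 0.3) 5112.709211452186
-0.27 (0.45, 0.45, 0.25) 3601.278440700382
[ 88.86476235 286.87700899 225.86713148  40.6128375 ] [21.24942932 78.78552769 31.09045418 18.13260272]
[[-0.314 -0.148  0.938]
 [ 0.568  0.498  0.655]
 [ 0.061 -0.835 -0.547]
 [ 0.044  0.999 -0.01 ]
 [-0.256 -0.344 -0.903]
 [ 0.21   0.618  0.757]] [[   0.    0.    0.]
 [ 138.  104.  109.]
 [-177. -201. 1071.]
 [ 573.  -20.  520.]
 [ 491. -357.  872.]
 [ 595. -109.  814.]] [ 716. -595.  497.]
real	3m45.610s
user	3m45.843s
sys	0m0.136s
```

```bash
sed -i 's/\[1,0,0\],\[0,-1,0\],\[1,0,0\]\],float/[-1,0,0],[0,-1,0],[-1,0,0]],float/; s/toolR(\[1,0,0\],\[0,0,1\])/toolR([1,0,0],[0,0,-1])/; s/for yaw0 in(0,-.27)/for yaw0 in(0,)/; s/max_nfev=400/max_nfev=60/; s/l\[1\]+l\[2\],0,l\[0\]\*.7+l\[1\]\]/l[1]+l[2],-.154,l[0]*.7+l[1]]/' kin.py
sed -i 's/q0=np.array(\(.*\)).ravel()/q0=(np.array(\1)+[0,-.154,0]).ravel()/' kin.py; time python3 kin.py
```

```text
0 (0.35, 0.3, 0.3) 24.407944643444676
0 (0.45, 0.45, 0.25) 24.23936372298302
[3.73919513 4.08422461 3.02622835 0.55611854] [1.49342584 1.13269203 1.13007172 0.33368685]
[[ 0.002  0.002  1.   ]
 [-0.005  1.    -0.006]
 [-0.003 -1.     0.004]
 [-1.    -0.007 -0.002]
 [ 0.006 -1.     0.005]
 [-1.    -0.009 -0.   ]] [[   0.    0.    0.]
 [  -3. -155.  162.]
 [   2. -154.  728.]
 [  -1.   -1.  725.]
 [ 423. -154.  728.]
 [ 450. -157.  727.]] [ 749. -155.  728.]
real	0m13.869s
user	0m14.071s
sys	0m0.144s
```

The kinematic fit is good (about 1.5 mm, 0.3°). Now IK for the final pose and the way in.

```bash
cat > ik.py <<'E'
from kin import *
v=np.load("kin.npy"); lo=np.array([-3.14,-1.21,-1.07,-3.16,-2.99,-3.1])+.01; hi=np.array([3.14,2.06,1.41,2.05,-.16,3.1])-.01
def ik(P,M,J0):
    f=lambda J:np.r_[(fk(v,J)[0]-P)/5,(fk(v,J)[1]-M)[:,:2].ravel()*40]
    r=least_squares(f,np.clip(J0,lo+.001,hi-.001),bounds=(lo,hi),max_nfev=150); return r.x,r.cost
if __name__=="__main__":
    A=np.load("gpose.npy"); M0,P0=A[:,:3],A[:,3]; b0=np.array([478.8,-70,0]); yr=.0149
    spot=np.array([562.1,91.5,6]); X=R.from_euler("z",yr).as_matrix()
    rng=np.random.default_rng(0); Jn=read_state()["joints"]; print(Jn.round(3))
    for d in ([0,0,6],[-60,0,12],[-110,0,14],[-110,0,80]):
        for lean_d in (0,):
            Rz=R.from_euler("z",yr-np.radians(64.7)).as_matrix()
            sols=[]
            for k in range(30):
                J,c=ik(spot+X@d+Rz@(P0-b0),Rz@M0,Jn if k==0 else rng.uniform(lo,hi))
                if c<.3 and not any(np.abs(J-s).max()<.05 for s in sols): sols.append(J)
            print(d,[s.round(2).tolist() for s in sols])
E
python3 ik.py
```

```text
[-0.041  0.11  -0.726 -1.809 -0.164  0.397]
[0, 0, 6] [[-0.17, 0.42, -0.76, -2.8, -0.39, 1.39]]
[-60, 0, 12] [[-0.21, 0.35, -0.89, -2.79, -0.47, 1.42]]
[-110, 0, 14] [[-0.26, 0.32, -1.01, -2.77, -0.54, 1.45]]
[-110, 0, 80] []
```

```bash
cat > jp.py <<'E'
import sys
from ik import *
dx,dy,dz,n=map(float,sys.argv[1:5]); n=int(n)
A=np.load("gpose.npy"); M0,P0=A[:,:3],A[:,3]; b0=np.array([478.8,-70,0]); yr=.0149
spot=np.array([562.1,91.5,6]); X=R.from_euler("z",yr).as_matrix(); Rz=R.from_euler("z",yr-np.radians(64.7)).as_matrix()
Pt,Mt=spot+X@[dx,dy,dz]+Rz@(P0-b0),Rz@M0
Jt,c=min((ik(Pt,Mt,j) for j in ([-.17,.42,-.76,-2.8,-.39,1.39],[-.26,.32,-1.01,-2.77,-.54,1.45])),key=lambda s:s[1]); Jn=read_state()["joints"]; show(); print("target",Jt.round(2),c)
Js=[Jn+(Jt-Jn)*k/n for k in range(n+1)]; F=[fk(v,J) for J in Js]
off=M0.T@(b0-P0); top=M0.T@(b0+[0,0,98]-P0)
for k in range(n):
    (p,m),(p2,m2)=F[k],F[k+1]; row=[*(m.T@(p2-p)/1000).round(3),*R.from_matrix(m.T@m2).as_rotvec().round(3)]
    print([float(x) for x in row],"foot",(X.T@(p2+m2@off-spot)).round(0),"top",(X.T@(p2+m2@top-spot)).round(0),"minz",round(min((p2+m2@(off+26*M0.T@np.array([np.cos(g),np.sin(g),0])))[2] for g in np.arange(0,6.3,.3))))
E
python3 jp.py -100 0 40 18
```

```text
t 24.7 pos [457.4  70.8  75.2] x [-0.18   0.984  0.004] y [ 0.696  0.13  -0.706] J [-0.04  0.11 -0.73 -1.81 -0.16  0.4 ] F [ 0.2 -1.7 -2.1] w 50.2
target [-0.22  0.22 -0.91 -2.67 -0.35  1.3 ] 3.2015328269753046e-27
[0.006, 0.001, 0.003, 0.004, 0.007, -0.002] foot [-135.  -17.   44.] top [-135.  -19.  142.] minz 49
[0.005, 0.001, 0.002, 0.003, 0.007, -0.001] foot [-137.  -11.   42.] top [-137.  -13.  140.] minz 47
[0.005, 0.001, 0.001, 0.002, 0.007, -0.0] foot [-138.   -6.   40.] top [-137.   -9.  138.] minz 45
[0.005, 0.001, 0.001, 0.002, 0.007, 0.001] foot [-138.   -1.   39.] top [-138.   -4.  137.] minz 44
[0.004, 0.001, 0.0, 0.001, 0.007, 0.002] foot [-138.    3.   38.] top [-137.   -0.  136.] minz 43
[0.003, 0.001, -0.0, 0.0, 0.007, 0.003] foot [-137.    7.   37.] top [-137.    3.  135.] minz 42
[0.003, 0.001, -0.001, -0.0, 0.007, 0.004] foot [-136.   10.   37.] top [-135.    6.  135.] minz 42
[0.002, 0.002, -0.001, -0.0, 0.007, 0.005] foot [-135.   13.   37.] top [-134.    9.  135.] minz 42
[0.002, 0.002, -0.002, -0.001, 0.007, 0.006] foot [-132.   15.   37.] top [-132.   11.  1
[... 228 characters left out ...]
2, -0.003, -0.001, 0.006, 0.01] foot [-124.   17.   38.] top [-123.   13.  136.] minz 43
[-0.001, 0.002, -0.003, -0.001, 0.006, 0.011] foot [-120.   16.   38.] top [-120.   13.  136.] minz 43
[-0.002, 0.002, -0.003, -0.001, 0.006, 0.012] foot [-116.   14.   39.] top [-116.   12.  137.] minz 44
[-0.003, 0.002, -0.003, -0.001, 0.005, 0.013] foot [-112.   12.   39.] top [-112.   10.  137.] minz 44
[-0.004, 0.002, -0.003, -0.0, 0.005, 0.015] foot [-108.    9.   39.] top [-108.    7.  137.] minz 45
[-0.004, 0.003, -0.003, 0.0, 0.005, 0.016] foot [-104.    5.   40.] top [-104.    4.  138.] minz 46
[-0.005, 0.003, -0.003, 0.001, 0.005, 0.017] foot [-100.   -0.   40.] top [-100.   -0.  138.] minz 46
```

Emit:
play_rows(series=[[0.006,0.001,0.003,0.004,0.007,-0.002,0],[0.005,0.001,0.002,0.003,0.007,-0.001,0],[0.005,0.001,0.001,0.002,0.007,0,0],[0.005,0.001,0.001,0.002,0.007,0.001,0],[0.004,0.001,0,0.001,0.007,0.002,0],[0.003,0.001,0,0,0.007,0.003,0],[0.003,0.001,-0.001,0,0.007,0.004,0],[0.002,0.002,-0.001,0,0.007,0.005,0],[0.002,0.002,-0.002,-0.001,0.007,0.006,0]])

```text
clock: 25.6
position: [453.2, 101.1, 60.3]
ee_rot: [0.602, 0.695, -0.288, -0.268]
contact_force: [-0.0, -0.2, -1.7]
gripper_width: 50.4
```

```bash
python3 jp.py -100 0 40 10; python3 -c "
from h import *
print(read_state()['joints'])"
```

```text
t 25.6 pos [453.2 101.1  60.3] x [-0.131  0.991  0.027] y [ 0.682  0.11  -0.723] J [-0.14  0.17 -0.82 -2.21 -0.25  0.84] F [-0.  -0.2 -1.7] w 50.4
target [-0.22  0.22 -0.91 -2.67 -0.35  1.3 ] 3.2015328269753046e-27
[0.002, 0.002, -0.002, -0.002, 0.007, 0.006] foot [-135.   11.   33.] top [-133.    8.  131.] minz 38
[0.001, 0.002, -0.003, -0.002, 0.007, 0.007] foot [-132.   13.   33.] top [-130.    9.  131.] minz 38
[0.0, 0.002, -0.003, -0.002, 0.007, 0.008] foot [-128.   13.   34.] top [-127.   10.  132.] minz 39
[-0.0, 0.002, -0.003, -0.002, 0.006, 0.009] foot [-125.   14.   35.] top [-124.   11.  133.] minz 40
[-0.001, 0.002, -0.003, -0.002, 0.006, 0.01] foot [-121.   13.   36.] top [-120.   11.  134.] minz 41
[-0.002, 0.002, -0.003, -0.002, 0.006, 0.011] foot [-117.   12.   37.] top [-116.   10.  135.] minz 42
[-0.002, 0.002, -0.004, -0.002, 0.006, 0.012] foot [-113.   10.   38.] top [-112.    8.  136.] minz 43
[-0.003, 0.002, -0.004, -0.001, 0.006, 0.013] foot [-109.    7.   39.] top [-108.    6.  137.] minz 44
[-0.004, 0.002, -0.004, -0.001, 0.005, 0.014] foot [-104.    4.   39.] top [-104.    3.  137.] minz 45
[-0.004, 0.002, -0.003, -0.0, 0.005, 0.015] foot [-100.   -0.   40.] top [-100.   -0.  138.] minz 46
[-0.13563065  0.16629149 -0.81861408 -2.21438316 -0.25433273  0.83717819]
```

Tracking well, so I'll continue.

Emit:
play_rows(series=[[0.002,0.002,-0.002,-0.002,0.007,0.006,0],[0.001,0.002,-0.003,-0.002,0.007,0.007,0],[0,0.002,-0.003,-0.002,0.007,0.008,0],[0,0.002,-0.003,-0.002,0.006,0.009,0],[-0.001,0.002,-0.003,-0.002,0.006,0.01,0],[-0.002,0.002,-0.003,-0.002,0.006,0.011,0],[-0.002,0.002,-0.004,-0.002,0.006,0.012,0],[-0.003,0.002,-0.004,-0.001,0.006,0.013,0],[-0.004,0.002,-0.004,-0.001,0.005,0.014,0],[-0.004,0.002,-0.003,0,0.005,0.015,0]])

```text
clock: 26.6
position: [485.9, 87.4, 60.9]
ee_rot: [0.644, 0.657, -0.285, -0.271]
contact_force: [1.0, -0.7, -2.1]
gripper_width: 50.3
```

```bash
python3 fin.py -80 0 12 10 3
```

```text
t 26.6 pos [485.9  87.4  60.9] x [-0.025  1.    -0.012] y [ 0.691  0.009 -0.723] J [-0.23  0.23 -0.91 -2.65 -0.36  1.3 ] F [ 1.  -0.7 -2.1] w 50.3
err vs final rot deg [ 0.4  -1.12 -0.73]
foot now rel spot (reader axes) [-106.3   -2.4   30.2] bottle tilt axis [0.02  0.007 1.   ]
4 rows; net tool-frame mm [ 1.8 30.6 -6.5] deg [-1.1  0.8  0.2]
[0.0004, 0.0076, -0.0016, -0.0049, 0.0035, 0.0011]
[0.0005, 0.0076, -0.0016, -0.0049, 0.0035, 0.0011]
[0.0005, 0.0077, -0.0015, -0.0049, 0.0035, 0.0011]
[0.0005, 0.0077, -0.0015, -0.0049, 0.0035, 0.0011]
```

Emit:
play_rows(series=[[0.001,0.007,-0.001,-0.006,0.004,0.001,0],[0.001,0.007,-0.001,-0.006,0.004,0.001,0],[0,0.007,-0.001,-0.004,0.003,0.001,0],[0,0.005,-0.001,-0.004,0.003,0.001,0],[0,0,0,0,0,0,0],[0,0,0,0,0,0,0]])

```text
clock: 27.2
position: [505.5, 90.1, 41.9]
ee_rot: [0.646, 0.658, -0.276, -0.269]
contact_force: [-0.3, -0.3, -1.2]
gripper_width: 50.7
```

```bash
python3 fin.py 0 0 8 10 3
python3 - <<'E'
from h import *
s=get_image("side")
box=(295,335,80,60)
c=s["color"].astype(int); a,w=seen(s,box,1)
for r,(x,y) in enumerate(zip(a,w)): print(box[1]+r,"".join("W" if j else "a" if i else "." for i,j in zip(x,y)))
E
```

```text
t 27.2 pos [505.5  90.1  41.9] x [-0.019  1.    -0.003] y [ 0.702  0.011 -0.712] J [-0.24  0.33 -0.95 -2.77 -0.5   1.43] F [-0.3 -0.3 -1.2] w 50.7
err vs final rot deg [-0.14 -0.21 -0.41]
foot now rel spot (reader axes) [-86.2   0.5  10.7] bottle tilt axis [ 0.004 -0.002  1.   ]
9 rows; net tool-frame mm [ -1.   62.3 -59.5] deg [-0.2  0.2  0.4]
[-0.0001, 0.0069, -0.0066, -0.0004, 0.0004, 0.0008]
[-0.0001, 0.0069, -0.0066, -0.0004, 0.0004, 0.0008]
[-0.0001, 0.0069, -0.0066, -0.0004, 0.0004, 0.0008]
[-0.0001, 0.0069, -0.0066, -0.0004, 0.0004, 0.0008]
[-0.0001, 0.0069, -0.0066, -0.0004, 0.0004, 0.0008]
[-0.0001, 0.0069, -0.0066, -0.0004, 0.0004, 0.0008]
[-0.0001, 0.0069, -0.0066, -0.0004, 0.0004, 0.0008]
[-0.0001, 0.0069, -0.0066, -0.0004, 0.0004, 0.0008]
[-0.0001, 0.0069, -0.0066, -0.0004, 0.0004, 0.0008]
335 WWWWWWWWWWWWWWWWWWWWWWWWWWWWWWWWWWWWWWWWWWWWWWWaaa......................a.......
336 WWWWWWWWWWWWWWWWWWWWWWWWWWWWWWWWWWWWWWWWWWWWWWWaaaa.............................
337 WWWWWWWWWWWWWWWWWWWWWWWWWWWWWWWWWWWWWWWWWWWWWW.aaaaaa.................a........W
338 WWWWWWWWWWWWWWWWWWWWWWWWWW
[... 4114 characters left out ...]
WWWWWWWWWWWWWW.WWWWW
387 WWWWWWWWWWWWWWWWWWWWWWWWWWWWWWWWWWWWWW.WWWWWWWWWWWWWWWWWWWWWWWWWWWWWWWWWWW.WWWWW
388 WWWWWWWWWWWWWWWWWWWWWWWWWWWWWWWWWWWWWW.WWWWWWWWWWWWWWWWWWWWWWWWWWWWWWWWWWW.WWWWW
389 WWWWWWWWWWWWWWWWWWWWWWWWWWWWWWWWWWWWWW.WWWWWWWW.WWWWWWWWWWWWWWWWWWWWWWWWWW.WWWWW
390 WWWWWWWWWWWWWWWWWWWWWWWWWWWWWWWWWWWWWW.WWWWWWWWWWWWWWWWWWWWWWWWWWWWWWWWWWW.WWWWW
391 WWWWWWWWWWWWWWWWWWWWWWWWWWWWWWWWWWWWWW.WWWWWWW.WWWWWWWWWWWWWWWWWWWWWWWWWWW.WWWWW
392 WWWWWWWWWWWWWWWWWWWWWWWWWWWWWWW.WWWWWWWWWWWWWW.WWWWWWWWWWWWWWWWWWWWWWWWWWW.WWWWW
393 ....WWWWWWWWWWWWWWWWWWWWWWWWWWWWWWWWWWWWWWWWWWW.WWWWWWWWWWWWWWWWWWWWWWWWWW.WWWWW
394 ..................................WWWW.WWWWWWWWWWWWWWWWWWWWWWWWWWWWWWWWWWW.WWWWW
```

```bash
sed -i 's/e1=((lab^wh)&k).sum()/e1=((lab^wh)\&k\&(low if z0>0 else True)).sum()/' h.py
python3 - <<'E'
from h import *
s=get_image("side")
for z0 in (14,16.7,19):
    p,f,prof=fit_up(s,[476,92,0.0],z0=z0,box=(325,325,60,60)); print(z0,p.round(1),np.degrees(p[2]).round(1),round(f,4),[c for d,c in prof])
E
```

```text
14 [4.771e+02 8.650e+01 1.000e-01] 2.9 0.0121 [np.float64(0.0381), np.float64(0.0312), np.float64(0.0251), np.float64(0.0176), np.float64(0.0121), np.float64(0.0214), np.float64(0.029), np.float64(0.0365), np.float64(0.0445)]
16.7 [477.   89.4   0. ] 2.7 0.0129 [np.float64(0.0386), np.float64(0.0326), np.float64(0.0251), np.float64(0.0192), np.float64(0.0129), np.float64(0.0201), np.float64(0.0283), np.float64(0.0365), np.float64(0.045)]
19 [4.77e+02 9.21e+01 1.00e-01] 3.0 0.0136 [np.float64(0.0394), np.float64(0.0337), np.float64(0.0257), np.float64(0.0195), np.float64(0.0136), np.float64(0.023), np.float64(0.0303), np.float64(0.0392), np.float64(0.0468)]
```

Run:
```python
from h import *
t=get_image("top"); g=cv2.cvtColor(t["color"],cv2.COLOR_RGB2GRAY)
print(proj(t,[476,92,115])[0],"spot",proj(t,[562.1,91.5,6])[0])
for y in range(232,290): print(y,"".join(" .:+*#"[5-min(5,int(v)//32)] for v in g[y,240:300]))
```

```text
[262.32718702 268.09183132] spot [266.74779698 238.75546345]
232 ::::::::::::::::::::::::::::::::::::::::::......            
233 :::::::::::::::::::::::::::::::::::::::::::......           
234 :::::::::::::::::::::::::::+:++++++++++++:......            
235 ::::::+:++++++++++++++++*+:+********...:........            
236 :+*+++*+++++:++::.:+:+**************. ..........            
237     ............. :*****************:  .........            
238     ............. +*****************:  .........            
239     ............  :****#************:  .........            
240     ............  :*****************:  .........            
241     ..:.........  :*****************. ..........            
242     .............  +*************#**  ..........            
243     ..:..........  :***************:  ..........            
244     ..:........... .+*************+  ...........            
245     ..:...........  .*************.  ...........            
246     ..:............  .+*********+. ..............           
247     ..:.............   :*******:  ...............           
[... 2019 characters left out ...]
 ..:+*******#*****:            :*******####****:             
280 ..+*****###******:           .+******#*********             
281 .:+***************..::....:++********#*  .+****.            
282 .+*****##:: :************###********##:   :****:            
283 :+*****##.  .+**********#*##********#+    .****:            
284 +******#+    :**#****####**********##.    :*****            
285 +*******.    .*********###**********#.    ++****.           
286 *******+    .+##****##*###**********#    .+*****:           
287 ****++*.   .+###*****#*###***********.   +******+           
288 ****+++   .+#####********##***********. .+******+           
289 ****+++. .+************#*#******#******::++******
```

Measured against the same top image, the bottle sits about 3.5 mm towards -y and 1 mm towards +x of where the state puts it (the side fit agrees). I'll fold that in and slide under the hood.

```bash
python3 fin.py -1 3.3 8 9 3
```

```text
t 27.35 pos [505.7  90.1  42.5] x [-0.019  1.    -0.003] y [ 0.703  0.011 -0.711] J [-0.24  0.33 -0.95 -2.77 -0.5   1.43] F [ 0.1 -0.5 -1.3] w 49.8
err vs final rot deg [-0.12 -0.14 -0.39]
foot now rel spot (reader axes) [-86.    0.4  11.2] bottle tilt axis [ 0.002 -0.002  1.   ]
10 rows; net tool-frame mm [  2.4  61.9 -58.2] deg [-0.1  0.2  0.4]
[0.0002, 0.0062, -0.0058, -0.0002, 0.0003, 0.0006]
[0.0002, 0.0062, -0.0058, -0.0002, 0.0003, 0.0006]
[0.0003, 0.0062, -0.0058, -0.0002, 0.0003, 0.0006]
[0.0003, 0.0062, -0.0058, -0.0002, 0.0003, 0.0006]
[0.0003, 0.0062, -0.0058, -0.0002, 0.0003, 0.0006]
[0.0003, 0.0062, -0.0058, -0.0002, 0.0003, 0.0006]
[0.0003, 0.0062, -0.0058, -0.0002, 0.0003, 0.0006]
[0.0003, 0.0062, -0.0058, -0.0002, 0.0003, 0.0006]
[0.0003, 0.0062, -0.0058, -0.0002, 0.0003, 0.0006]
[0.0003, 0.0062, -0.0058, -0.0002, 0.0003, 0.0006]
```

Emit:
play_rows(series=[[0.002,0.006,-0.006,0,0,0.002,0],[0.001,0.006,-0.006,0,0,0.002,0],[0,0.006,-0.006,0,0,0.001,0],[0,0.006,-0.006,0,0,0,0],[0,0.005,-0.005,0,0,0,0],[0,0,0,0,0,0,0]])

```text
clock: 27.95
position: [551.7, 94.3, 43.8]
ee_rot: [0.649, 0.657, -0.276, -0.267]
contact_force: [-0.1, 0.4, -0.6]
gripper_width: 50.4
```

```bash
python3 fin.py -1 3.3 8 9 3
```

```text
t 27.95 pos [551.7  94.3  43.8] x [-0.015  1.    -0.007] y [ 0.706  0.006 -0.709] J [-0.19  0.37 -0.85 -2.81 -0.44  1.42] F [-0.1  0.4 -0.6] w 50.4
err vs final rot deg [ 0.12  0.08 -0.19]
foot now rel spot (reader axes) [-39.8   4.   12.5] bottle tilt axis [-0.001  0.002  1.   ]
5 rows; net tool-frame mm [ -0.8  30.6 -24.3] deg [0.1 0.2 0.1]
[-0.0002, 0.0061, -0.0049, 0.0003, 0.0008, 0.0002]
[-0.0002, 0.0061, -0.0049, 0.0003, 0.0008, 0.0002]
[-0.0002, 0.0061, -0.0049, 0.0003, 0.0008, 0.0002]
[-0.0001, 0.0061, -0.0049, 0.0003, 0.0008, 0.0002]
[-0.0001, 0.0061, -0.0049, 0.0003, 0.0008, 0.0002]
```

Emit:
play_rows(series=[[0,0.006,-0.005,0,0.001,0,0],[0,0.006,-0.005,0,0.001,0,0],[0,0.006,-0.005,0,0.001,0,0],[0,0.004,-0.003,0,0,0,0],[0,0,0,0,0,0,0]])

```text
clock: 28.45
position: [582.2, 94.8, 40.2]
ee_rot: [0.649, 0.656, -0.275, -0.268]
contact_force: [0.5, -0.9, -1.5]
gripper_width: 50.1
```

```bash
python3 fin.py -1 3.3 3 9 3
python3 - <<'E'
from h import *
s=get_image("side")
box=(275,325,70,60); a,w=seen(s,box,1)
for r,(x,y) in enumerate(zip(a,w)): print("%d|"%(box[1]+r)+"".join("W" if j else "a" if i else "." for i,j in zip(x,y)))
E
```

```text
t 28.45 pos [582.2  94.8  40.2] x [-0.013  1.    -0.005] y [ 0.705  0.006 -0.709] J [-0.17  0.4  -0.79 -2.82 -0.41  1.41] F [ 0.5 -0.9 -1.5] w 50.1
err vs final rot deg [-0.02  0.03 -0.06]
foot now rel spot (reader axes) [-9.3  4.1  8.9] bottle tilt axis [-0. -0.  1.]
2 rows; net tool-frame mm [-0.8 10.1 -1.8] deg [0.  0.  0.1]
[-0.0004, 0.005, -0.0009, 0.0002, 0.0003, 0.0005]
[-0.0004, 0.005, -0.0009, 0.0002, 0.0003, 0.0005]
325|......................................................................
326|......................................................................
327|......................................................................
328|......................................................................
329|........WWWWWWWWWWWWWWWW..................................WW..........
330|WW......WWWWWWWWWWWWWWWWW.................................WWWW........
331|W.......WWWWWWWWWWWWWWWWW..................................WWWW.......
332|W....a..WWWWWWWWWWWWWWWWW...................................WWWW......
333|W....a..WWWWWWWWWWWWWWWWW....................................WWW..
[... 3129 characters left out ...]
..W....WWWWWWWWWWWWWWWWWW
376|WW....WWWWWWWWWWWWWWWWW......................WWW.....WWWWWW.WWWWWWWWWW
377|WW.....WWWWWWWWWWWWWWWWW....................WWW....WWWWWWWW.WWWWWWWWWW
378|WW.....WWWWWWWWWWWWWWWWWW.................WWW......WWWWWWWWWWWWWWWWWWW
379|WW....WWWWWWWWWWWWWWWWW..WW............WWWW........WWWWWWWWWWWWWWWWWWW
380|W.....WWWWWWWWWWWWWWWWW...WWWWWWWWWWWWWWW..........WWWWWWWWWWWWWWWWWWW
381|W.....WWWWWWWWWWWWWWWWW..........WW.................WWWWWWWWWWWWWWWWWW
382|WW....WWWWWWWWWWWWWWWW..............................WWWWWWWWWWWWWWWWWW
383|WW....WWWWWWWWWWWWWWWW..............................WWWWWWWWWWWWWWWWWW
384|WW...WWWWWWWWWWWWWWWWW..............................WWWWWWWWWWWWWWWWWW
```

The side view agrees: body centre at column 313 against 309 for the spot, and the label edge implies about 2° azimuth. Move the last 8 mm in, then lower.

Emit:
play_rows(series=[[-0.001,0.003,-0.003,0,0,0,0],[0,0.003,-0.003,0,0,0,0],[0,0,0,0,0,0,0],[0,0.001,0.001,0,0,0,0],[0,0.001,0.001,0,0,0,0],[0,0,0,0,0,0,0]])

```text
clock: 29.1
position: [589.7, 93.9, 36.6]
ee_rot: [0.649, 0.656, -0.276, -0.269]
contact_force: [-0.3, 0.5, -0.3]
gripper_width: 50.2
```

```bash
python3 fin.py -1 3.3 0 9 3
python3 - <<'E'
from h import *
s=get_image("side")
for z0 in (8,10,12):
    p,f,prof=fit_up(s,[562,91,0.0],z0=z0,box=(280,320,60,65)); print(z0,p[:2].round(1),np.degrees(p[2]).round(1),round(f,4))
print("spot side-only",onz(s,(308.9,369.9),6))
E
```

```text
t 29.1 pos [589.7  93.9  36.6] x [-0.014  1.    -0.005] y [ 0.704  0.006 -0.711] J [-0.17  0.41 -0.77 -2.82 -0.4   1.41] F [-0.3  0.5 -0.3] w 50.2
err vs final rot deg [-0.02 -0.09 -0.08]
foot now rel spot (reader axes) [-1.9  3.1  5.3] bottle tilt axis [ 0.002 -0.     1.   ]
1 rows; net tool-frame mm [0.2 4.4 3.1] deg [-0.1  0.   0.1]
[0.0002, 0.0044, 0.0031, -0.0015, 0.0008, 0.0012]
8 [560.8  93.6] 0.8 0.0231
10 [561.   96.7] 2.2 0.0235
12 [560.9  97.5] 2.8 0.0235
spot side-only [561.73227639  94.45619361   6.        ]
```

Emit:
play_rows(series=[[0,0.002,0.001,0,0,0,0],[0,0.001,0.001,0,0,0,0],[0,0,0,0,0,0,0]])

```text
clock: 29.45
position: [590.3, 93.9, 32.8]
ee_rot: [0.649, 0.656, -0.276, -0.269]
contact_force: [0.2, 0.6, -1.7]
gripper_width: 50.4
```

Emit:
play_rows(series=[[0,0.001,0.001,0,0,0,0],[0,0,0,0,0,0,0]])

```text
clock: 29.65
position: [590.4, 93.9, 31.3]
ee_rot: [0.649, 0.656, -0.276, -0.269]
contact_force: [-0.0, 0.5, -2.3]
gripper_width: 50.3
```

```bash
python3 fin.py -1 3.3 0 9 3; python3 -c "
from h import *
print(read_state()['wrist_torque'])"
```

```text
t 29.65 pos [590.4  93.9  31.3] x [-0.013  1.    -0.005] y [ 0.704  0.006 -0.711] J [-0.17  0.43 -0.78 -2.83 -0.43  1.42] F [-0.   0.5 -2.3] w 50.3
err vs final rot deg [-0.02 -0.08 -0.08]
foot now rel spot (reader axes) [-1.2  3.1  0. ] bottle tilt axis [ 0.001 -0.     1.   ]
1 rows; net tool-frame mm [ 0.2  0.1 -0.1] deg [-0.1  0.   0.1]
[0.0002, 0.0001, -0.0001, -0.0014, 0.0007, 0.0012]
[ 0.0244628   1.61479625 -0.01143827]
```

Emit:
play_rows(series=[[0,0.001,0.001,0,0,0,0],[0,0,0,0,0,0,0]])

```text
clock: 29.85
position: [591.3, 93.9, 31.6]
ee_rot: [0.65, 0.657, -0.274, -0.267]
contact_force: [-0.5, 0.8, -1.4]
gripper_width: 49.8
```

```bash
python3 fin.py -1 3.3 0 9 3; python3 -c "
from h import *
print(read_state()['wrist_torque'])"
```

```text
t 29.85 pos [591.3  93.9  31.6] x [-0.014  1.    -0.005] y [ 0.707  0.006 -0.707] J [-0.17  0.43 -0.78 -2.84 -0.44  1.43] F [-0.5  0.8 -1.4] w 49.8
err vs final rot deg [-0.01  0.21 -0.09]
foot now rel spot (reader axes) [-0.2  3.1  0.2] bottle tilt axis [-0.004 -0.     1.   ]
1 rows; net tool-frame mm [ 0.2 -0.3  0.8] deg [0.2 0.1 0.1]
[0.0002, -0.0003, 0.0008, 0.0036, 0.001, 0.0013]
[-0.04705989  1.74789391  0.04916239]
```

Contact: z has stopped at 31.6. Release and back out along the tool.

Emit:
play_rows(series=[[0,0,0,0,0,0,0.055],[0,0,0,0,0,0,0.065],[0,0,0,0,0,0,0.0854],[0,0,0,0,0,0,0.0854],[0,0,0,0,0,0,0.0854],[0,-0.01,0,0,0,0,0.0854],[0,-0.02,0,0,0,0,0.0854],[0,-0.025,0,0,0,0,0.0854],[0,-0.025,0,0,0,0,0.0854],[0,-0.025,0,0,0,0,0.0854]])

```text
clock: 30.85
position: [514.9, 94.8, 101.5]
ee_rot: [0.654, 0.655, -0.272, -0.264]
contact_force: [-0.2, -1.6, -1.7]
gripper_width: 85.7
```

Emit:
play_rows(series=[[0,-0.025,0,0,0,0,0.0854],[0,-0.025,0,0,0,0,0.0854],[0,-0.02,0,0,0,0,0.0854],[0,0,0,0,0,0,0.0854]])

```text
clock: 31.25
position: [460.9, 109.0, 134.6]
ee_rot: [0.665, 0.652, -0.266, -0.249]
contact_force: [-0.7, 0.6, -0.7]
gripper_width: 85.3
```

Run:
```python
from h import *
show(); s=get_image("side")
for z0 in (6,):
    p,f,prof=fit_up(s,[562,93,0.0],z0=z0,box=(280,315,60,70)); print(z0,p[:2].round(1),np.degrees(p[2]).round(1),round(f,4),[c for d,c in prof])
box=(285,300,55,85); a,w=seen(s,box,1)
for r,(x,y) in enumerate(zip(a,w)): print("%d|"%(box[1]+r)+"".join("W" if j else "a" if i else "." for i,j in zip(x,y)))
```

```text
t 31.25 pos [460.9 109.  134.6] x [ 0.009  1.    -0.03 ] y [ 0.735 -0.027 -0.677] J [-0.13 -0.01 -0.91 -2.71 -0.16  1.24] F [-0.7  0.6 -0.7] w 85.3
6 [562.2  94.5] 3.0 0.0117 [np.float64(0.0353), np.float64(0.0292), np.float64(0.0226), np.float64(0.016), np.float64(0.0117), np.float64(0.0199), np.float64(0.028), np.float64(0.0349), np.float64(0.043)]
300|W....W.WWWWWWW.WW......WWWWWWWWWWWWWWWWWWWWWWWWWWWWWWWW
301|..W...WW..W...WW.....aaWWWWWWWWWWWWWWWWWWWWWWWWWWWWWWWW
302|....W...W.WW.W.W.....aaWWWWWWWWWWWWWWWWWWWWWWWWWWWWWWWW
303|..WW.W..WW.WWWWW.....a.WWWWWWWWWWWWWWWWWWWWWWWWWWWWWWWW
304|W.....W.W.WWW.WW.......WWWWWWWWWWWWWWWWWWWWWWWWWWWWWWWW
305|..WW.W..WW...WWW.....aWWWWWWWWWWWWWWWWWWWWWWWWWWWWWWWWW
306|....WW..W.WWWWW.....aaWWWWWWWWWWWWWWWWWWWWWWWWWWWWWWWWW
307|.W.W.W..WW..WWWW....aaWWWWWWWWWWWWWWWWWWWWWWWWWWWWWWWWW
308|....WW.W.W.WWWWW....aaWWWWWWWWWWWWWWWWWWWWWWWWWWWWWWWWW
309|.......WWWWW.WW.......WWWWWWWWWWWWWWWWWWWWWWWWWWWWWWWWW
310|..W.WWWWWW.WWWW......WWWWWWWWWWWWWWWWWWWWWWWWWWWWWWWWWW
311|..........W..........WWWWWWWWWWWWWWWWWWWWWWWWWWWWWWWWWW
312|.....................WW
[... 3652 characters left out ...]
aaaaaaaaaaaaaaaaaaaa...WWWWWWWWWWW.WWWWW
374|WWWWWWWWWW....aaaaaaaaaaaaaaaaaaaa...WWWWWWWWWWWWWWWWWW
375|WWWWWWWWWWW....aaaaaaaaaaaaaaaaaa....WWWWWWWWWWWWWWWWWW
376|WWWWWWWWWWWW...aaaaaaaaaaaaaaaaa....WWWWWWWWWWWWWWWWWWW
377|WWWWWWWWW..WW.....a.aaaaaaaaa.....WW.WWWWWWWWWWWWWWWWWW
378|WWWWWWWWW...WWW........a........WWW..WWWWWWWWWWWWWWWWWW
379|WWWWWWWWW.....WWW............WWWW....WWWWWWWWWWWWWWWWWW
380|WWWWWWWW........WWWWWWWWWWWWWWW......WWWWWWWWWWWWWWWWWW
381|WWWWWWWW..............W.WW...........WWWWWWWWWWWWWWWWWW
382|WWWWWWWW.............................WWWWWWWWWWWWWWWWWW
383|WWWWWWWW............................WWWWWWWWWWWWWWWWWWW
384|WWWWWWWW............................WWWWWWWWWWWWWWWWWWW
```

Run:
```python
from h import *
t=get_image("top");s=get_image("side")
for n,im,ref,bs in (("top",t,"pics/top0.png",{"beaker":(308,188,28,26),"vial":(203,213,16,18),"timer":(209,266,27,26),"marker":(272,284,54,28)}),("side",s,"pics/side0.png",{"vial":(252,402,26,44),"timer":(345,403,50,46),"marker":(380,316,45,55)})):
    r=cv2.imread(ref)[:,:,::-1].astype(int)
    for k,(x,y,w,h) in bs.items():
        d=np.abs(im["color"][y:y+h,x:x+w].astype(int)-r[y:y+h,x:x+w]).max(2); print(n,k,"changed frac",round((d>40).mean(),3),d.max())
show()
```

```text
top beaker changed frac 0.0 10
top vial changed frac 0.0 10
top timer changed frac 0.036 184
top marker changed frac 0.119 185
side vial changed frac 0.0 23
side timer changed frac 0.0 22
side marker changed frac 0.12 236
t 31.4 pos [463.9 108.4 134.5] x [ 0.01  1.   -0.03] y [ 0.735 -0.027 -0.678] J [-0.13 -0.01 -0.9  -2.71 -0.16  1.24] F [-0.2  0.5  0.1] w 85.4
```

Run:
```python
from h import *
for n,(x,y,w,h) in (("side",(375,312,60,65)),("top",(268,280,62,34))):
    for im in (get_image(n)["color"],cv2.imread(f"pics/{n}0.png")[:,:,::-1]):
        c=im[y:y+h,x:x+w].astype(int); m=(c[...,0]>110)&(c[...,1]<70)&(c[...,2]<70); ys,xs=np.nonzero(m); print(n,len(xs),xs.mean().round(2) if len(xs) else 0,ys.mean().round(2) if len(xs) else 0,(xs.min(),xs.max(),ys.min(),ys.max()) if len(xs) else "")
```

```text
side 140 35.33 42.44 (np.int64(13), np.int64(43), np.int64(17), np.int64(53))
side 118 35.74 42.19 (np.int64(28), np.int64(43), np.int64(34), np.int64(53))
top 57 18.04 23.86 (np.int64(12), np.int64(24), np.int64(20), np.int64(28))
top 65 17.18 24.12 (np.int64(10), np.int64(24), np.int64(20), np.int64(28))
```

```bash
python3 -c "
from bench import *
job_done(); print(read_state()['clock'])"
```

```text
the job is handed in; nothing more can be done
the job is handed in; nothing more can be done
```

The bottle is standing upright on the reader's spot under the hood, released, with the label facing the window to within about 2–4°. I handed it in at about 31.5 s of the 64 s allowed.

**How it was done:** I picked the bottle off the mat and stood it on the bare bench. I then regrasped it from the side away from the label, with the tool leaning 45°, turned it to face the window and slid it in under the hood. I lowered it until it touched, let go, and backed the arm clear.

**Last checks:**
- **Position:** the side camera puts the bottle at (562.2, 94.5) and the spot at (561.7, 94.5).
- **Label direction:** a fit to the image gives 3.0°, and a hand estimate from the label's edge gives about 5°. The reader itself faces 0.85°. I left this remaining error because regrasping was riskier.
- **Other objects:** the beaker is unchanged in the top view and the vial in both views. The timer is unchanged in the side view; 4% of its area differs in the top view, and I did not look into why. The marker's red cap is where it started, and I took the changed pixels around it to be the arm and its shadow.

**What disagreed:**
- The reported tool position was about 23–29 mm too far forward along the tool. I found this in the images, confirmed it by lowering the shut fingers to the bench, and corrected for it.
- When the bottle touched down, the force reading stayed near zero. I judged contact from the height no longer falling.
- During the turn joint 5 reached its limit. I planned around it with a kinematic model fitted to the logged poses. It was at its limit again after the retreat, with the arm clear of everything.

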